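Put the paint tubes away in their tray in order of size

TASK

Put the four white paint tubes that lie loose on the paper away in the wooden tray, one to each place, side by side in order of size, with the largest at the end of the row nearer the palette and the smallest at the other end. Lay each flat and straight in the middle of its place, caps all pointing to the front edge of the tray (towards the robot), and let go. Leave the tin of brushes, the glass jar and the big standing tube undisturbed.

Things in the scene. Friction and masses are not known exactly. Their poses are not given: they have to be found in the camera images.
- tube_largest: Largest of the four white paint tubes lying on the paper (black cap, blue label; they differ in size only): 142 mm long, 29 mm thick at the shoulder by the cap, 42 mm wide and 2 mm thick at the folded end. Origin: underside, mid-length; cap towards -x, fold +x, z up. At the origin 36 mm wide in y, 18 mm high, sides round, widest 9 mm up: grip there. Rigid, does not roll.
- tube_second: Second largest of the four white paint tubes lying on the paper (black cap, blue label; they differ in size only): 120 mm long, 24 mm thick at the shoulder by the cap, 35 mm wide and 2 mm thick at the folded end. Origin: underside, mid-length; cap towards -x, fold +x, z up. At the origin 30 mm wide in y, 15 mm high, sides round, widest 7 mm up: grip there. Rigid, does not roll.
- tube_third: Third largest, that is second smallest of the four white paint tubes lying on the paper (black cap, blue label; they differ in size only): 99 mm long, 20 mm thick at the shoulder by the cap, 29 mm wide and 2 mm thick at the folded end. Origin: underside, mid-length; cap towards -x, fold +x, z up. At the origin 25 mm wide in y, 13 mm high, sides round, widest 6 mm up: grip there. Rigid, does not roll.
- tube_smallest: Smallest of the four white paint tubes lying on the paper (black cap, blue label; they differ in size only): 80 mm long, 16 mm thick at the shoulder by the cap, 23 mm wide and 2 mm thick at the folded end. Origin: underside, mid-length; cap towards -x, fold +x, z up. At the origin 20 mm wide in y, 10 mm high, sides round, widest 5 mm up: grip there. Rigid, does not roll.
- tray: Wooden tray, fixed, 176 (x) x 268 (y) mm, walls 6 thick, 20 high, floor 4 mm up. Origin: table level, middle of the front edge (robot side); x to the back, y along the row. Four places 64 mm wide, tubes along x: centres x 88, y 96, 32, -32, -96 mm. Ribs between them 4 thick, tops 14 mm up, only within 45 mm of front and back walls; the rest, and the end walls from x 48 to 128, is open to the floor for fingers.
- palette: Grey paint palette with paint wells along its long sides, on its teal lid: fixed slab 200 x 150 mm, 24 mm high. Origin: centre of its underside. It stands either beyond the loose tubes, left of the tray, or to the right of the tray; the largest tube goes to the end of the row nearer to it.
- brush_tin: Tin full of upright brushes, 87 mm in diameter, 105 mm high, brushes up to about 230 mm; loose, at the left of the work. Origin: centre of its underside, z up. Not to be disturbed.
- rinse_jar: Empty glass rinsing jar, 72 mm in diameter, 90 mm high, loose, standing beyond the work. Origin: centre of its underside, z up. Not to be disturbed.
- standing_tube: Big white paint tube with a dark label, 170 mm high and 72 mm wide at its folded top, standing upright on its black cap of 46 mm diameter, behind the tray; loose. It stays where it is and is not one of the four. Origin: centre of its underside, z up. Not to be disturbed.
Mind the look-alikes: they are no part of the job. Several things have the shape of the palette; the one meant has the colours described above.

How it is judged:
By the outcome, as a careful person would: the job done as asked, in the order asked, and still so for the second after the job is handed in, with the robot touching nothing.
It also fails if it takes over 112 s, if anything falls off the work surface, if the arm or the gripper's body presses on something with over 40 N, if the wrist force passes 120 N, or if a joint passes its speed limit or range.

ROBOT

A 6-joint arm with a two-finger parallel gripper is mounted at the origin on the work surface. World frame = base frame: x ahead of the robot, y to its left, z up, the work surface at z = 0. Lengths are in m, angles in rad, forces in N, time in s.
With the tool pointing down it reaches from about 0.35 to 0.875 m from the base axis. Payload 4.2 kg.
Tool frame: the origin (TCP) lies at the very end of the fingers, on their centre line; the grasp point (between the pads) lies 19 mm behind it; z points along the fingers, y is the line along which they close (so a half turn about z gives the same grasp; the last joint's range is limited). The gripper opens to 87 mm and grips with 3 to 60 N. Pads are 19 mm wide; open, the fingers measure 117 mm over their backs; the gripper's body (75 mm by 190 mm) begins 51 mm behind the grasp point.
Start: joints at [1.582, 0.385, 0.008, 0, -1.194, -0.259], TCP at [0.153, 0.606, 0.198] pointing down, gripper open.
Joint ranges: [-3.14, 3.14], [-1.21, 2.06], [-1.07, 1.41], [-3.16, 2.05], [-2.99, -0.16], [-3.1, 3.1]. Speed limits (rad/s): [2.79, 2.79, 3.14, 3.14, 3.14, 3.14].

INTERFACE

Orientations are given as a unit quaternion [w, x, y, z].
In Python, from bench import monitor, eyes, workorder gives the robot as it stands.
- The arm moves only by the tool carry_out, never from a script. Its argument "moves" is a list of rows, each an object of numbers: "gripper": the opening, from -1 (shut) to 1 (fully open), so that 0 is half open; "dx", "dy", "dz": the shift along the world's x, y, z normalised to -1 to 1, where 1 is 0.6 m; "rx", "ry", "rz": the turn, a rotation vector about the world's x, y, z normalised to -1 to 1, where 1 is 180 degrees. In form: [{"gripper": .., "dx": .., "dy": .., "dz": .., "rx": .., "ry": .., "rz": ..}, ...]. A call has 1 to 10 rows; each row is the pose to reach, as a shift and turn from the pose commanded when the call began, turning the shorter way round; what a row does not reach only later rows make up. A row lasts 1/12 s, in which the tool goes at most 41.7 mm and 7.16 degrees, less where a joint would pass 70% of its speed; a pose out of reach is approached as far as the arm can. A call with a number of a shift or a turn outside -1 to 1 is refused whole. A call with a gripper value outside its range is refused whole. The fingers move at their own pace and stop on an object; "grip_force" is the grip in N (left out, the last holds). Time passes only in rows, so rows that repeat a pose let the fingers close. It gives the time, the measured TCP pose, the force, the opening and the grip force at its end, in the units of the state.
- monitor.read_state(): the state, without advancing time (a new reading comes with each control period).
- eyes.read_camera(name): name is "scene" or "top" or "wrist"; returns (picture, depth): 480x640x3 uint8, red, green, blue; 480x640 float32, m along the optical axis (not along the pixel's ray), 0 where there is no reading.
- eyes.camera_model(name): a dict with "fovy" (degrees; the focal length in pixels is half the picture's height over the tangent of half this angle, whatever the lens; pixels are square), "cx", "cy" (the principal point, pixels), "position" and "orientation" of the camera in the world; the wrist camera has in their place "mount" (4x4, takes a point from camera to tool coordinates, whose origin is the TCP and whose axes are the flange's). Camera axes: x right, y down, z forward; pixel columns grow to the right and rows downward; lengths in m; the calibration is good to about 2 mm. A picture is of the moment at which its call begins: read the wrist's pose just before it. camera_model takes no time and is no camera call.
- workorder.job_done(): hands the job in; it is judged then, once.
The state is a dict: "t": time; "joints": joint angles; "dq": joint speeds; "joint_efforts": joint torques, N m; "tool_pos": TCP position; "eef_rot": TCP orientation; "ft_force": force on the tool from outside, world axes, zero at the start; "torque": the same for the moment, N m; "finger_gap": opening from 0.0 (shut) to 1.0 (fully open); "finger_force": force on a finger pad.
Only numpy, scipy, OpenCV 4.12 (cv2) and the standard library are available. Lean on these libraries where they do the work, as an engineer would, in place of code of your own. Each camera call takes 0.05 s, during which the arm holds its last target. There are 200 camera calls.

## Working session

There is one attempt and no reset: what is moved stays moved. The work goes in short steps, Python scripts to look and compute and a tool call to move; the robot and the scene stay as the last step left them, time stands still between calls to the robot, and variables do not carry over. Pictures are saved under pics/ and viewed, at most 14 in all, crops included, and the job is handed in when it is done.

Besides the shell and the picture viewer there is one more tool, called as a command line: name --argument value ..., lists and objects as JSON in quotes. carry_out: Moves the arm, as the interface text tells. Its arguments: {"type":"object","properties":{"moves":{"type":"array"},"grip_force":{"type":"number"}},"required":["moves"]}

```bash
mkdir -p pics; ls; python3 - <<'E'
from bench import monitor, eyes
import cv2,numpy as np
print(monitor.read_state())
for n in("scene","top"):
    p,d=eyes.read_camera(n); cv2.imwrite(f"pics/{n}0.png",p[:,:,::-1]); np.save(f"{n}_d.npy",d); print(n,eyes.camera_model(n),d.min(),d.max())
print(eyes.camera_model("wrist"))
E
```

```text
pics
{'t': 0.0, 'joints': array([ 1.58161426e+00,  3.85555530e-01,  6.63655324e-03, -4.96904838e-04,
       -1.19401132e+00, -2.58571276e-01]), 'dq': array([ 0.00025741, -0.00020413,  0.00045323, -0.00394723, -0.00145745,
        0.00074307]), 'joint_efforts': array([-1.34801281e-03, -3.90665567e+01,  1.87405926e+01,  4.21996593e+00,
        1.09177371e-02, -1.92740881e-04]), 'tool_pos': array([0.15310823, 0.60527968, 0.1968648 ]), 'eef_rot': array([ 1.08833312e-03,  9.92325171e-01, -1.23650975e-01, -8.55515476e-05]), 'ft_force': array([ 0.30242064, -0.49469547, -0.33228662]), 'torque': array([ 0.00155988,  0.00865135, -0.03579293]), 'finger_force': 0.0, 'finger_gap': 1.0013672893934806}
scene {'fovy': 53.741829208025635, 'cx': 314.69016599670096, 'cy': 235.33439316813096, 'position': array([1.21566133, 0.43043491, 0.77702526]), 'orientation': array([-0.19386075,  0.44702062,  0.79788565, -0.35492121])} 0.0 3.778021
top {'fovy': 53.05929676277978, 'cx': 310.7595534707901, 'cy': 241.2882758909995, 'position': array([ 0.32825725, -0.00835497,  1.26495888]), 'orientation': array([ 0.06462146, -0.6994043 ,  0.71012452, -0.04879406])} 0.0 2.2070885
{'fovy': 58.96399521838659, 'cx': 320.68202288740326, 'cy': 241.28092991142893, 'mount': array([[ 1.06913060e-03, -9.58042701e-01, -2.86623516e-01,
         7.83725992e-02],
       [ 9.99999059e-01,  1.27075637e-03, -5.17435811e-04,
        -7.93241784e-04],
       [ 8.59954260e-04, -2.86622693e-01,  9.58043158e-01,
        -1.85780506e-01],
       [ 0.00000000e+00,  0.00000000e+00,  0.00000000e+00,
         1.00000000e+00]])}
```

View pics/top0.png

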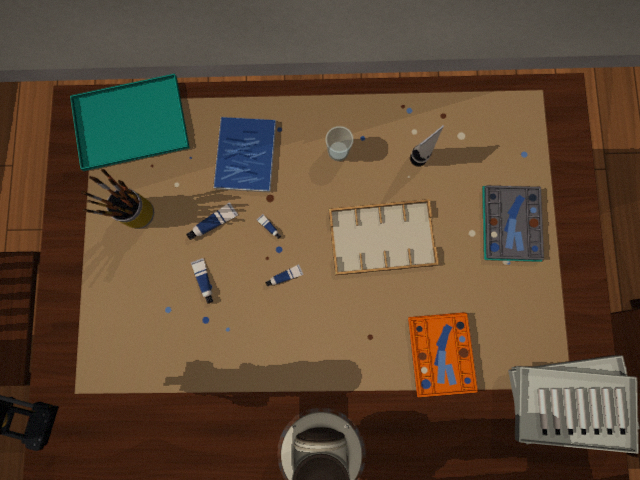

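View pics/scene0.png

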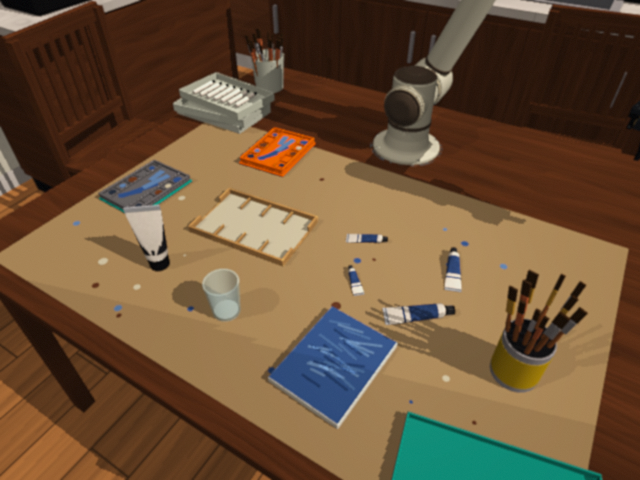

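The grey palette on the teal lid (513,222) is right of the tray, so the largest tube goes to the right end of the row. Palette look-alikes:
- orange (443,352)
- blue book (246,155)
- teal tray (130,122)
- white boxes (575,405)

Tube candidates:
- largest (212,222)
- second (203,280)
- third (284,276)
- smallest (270,227)
- not part of the job: standing tube (425,147), white rolls in the box (575,410)

Next I measure and check a crop.

```bash
cat > h.py <<'E'
from bench import monitor, eyes
import cv2,numpy as np
from scipy.spatial.transform import Rotation as R
def rot(q): return R.from_quat(np.roll(q,-1))
def cam(name,state=None):
    m=eyes.camera_model(name); f=240/np.tan(np.radians(m['fovy']/2))
    if name=='wrist':
        T=np.eye(4);T[:3,:3]=rot(state['eef_rot']).as_matrix();T[:3,3]=state['tool_pos'];T=T@m['mount']
        Rm,p=T[:3,:3],T[:3,3]
    else: Rm,p=rot(m['orientation']).as_matrix(),np.array(m['position'])
    return f,m['cx'],m['cy'],Rm,p
def rays(c,uv,z):
    f,cx,cy,Rm,p=c; uv=np.atleast_2d(uv).astype(float)
    d=np.c_[(uv[:,0]-cx)/f,(uv[:,1]-cy)/f,np.ones(len(uv))]@Rm.T
    return p+d*((z-p[2])/d[:,2])[:,None]
def cloud(c,d):
    f,cx,cy,Rm,p=c; v,u=np.mgrid[:480,:640]
    P=np.stack([(u-cx)/f*d,(v-cy)/f*d,d],-1)@Rm.T+p
    P[d==0]=np.nan; return P
E
python3 - <<'E'
from h import *
p=cv2.imread("pics/top0.png"); d=np.load("top_d.npy"); c=cam("top"); P=cloud(c,d)
ok=P[300:380,100:160,2]; print("paper z",np.nanmean(ok),np.nanstd(ok), "palette z",np.nanmedian(P[195:250,495:535,2]))
hsv=cv2.cvtColor(p,cv2.COLOR_BGR2HSV)
m=((hsv[...,0]>100)&(hsv[...,0]<135)&(hsv[...,1]>90)).astype(np.uint8)
for n,(u,v) in dict(largest=(212,222),second=(203,280),third=(284,276),smallest=(270,227)).items():
    w=np.zeros_like(m);w[v-26:v+27,u-26:u+27]=1
    b=m*w
    k,l,s,_=cv2.connectedComponentsWithStats(b); j=1+np.argmax(s[1:,4])
    v_,u_=np.where(l==j); q=rays(c,np.c_[u_,v_],.012)[:,:2]
    r=cv2.minAreaRect(q.astype(np.float32)); print(n,q.mean(0),r)
print("tray corners",rays(c,[(331,210),(431,202),(437,265),(334,273)],.02).round(3))
cv2.imwrite("pics/crop.png",cv2.resize(p[190:315,170:450],None,fx=2.8,fy=2.8,interpolation=cv2.INTER_CUBIC))
E
```

```text
paper z 0.0005186326856715139 0.0024956374797703382 palette z 0.01655517212625912
largest [0.58413924 0.2914138 ] ((0.5833185315132141, 0.2915959358215332), (0.033715784549713135, 0.05293884873390198), 33.77901840209961)
second [0.42714089 0.30030775] ((0.42678508162498474, 0.29992467164993286), (0.04434099420905113, 0.027952175587415695), 22.789081573486328)
third [0.43834899 0.09556718] ((0.43773025274276733, 0.09595923125743866), (0.02241847850382328, 0.03584986552596092), 23.19986915588379)
smallest [0.5712646  0.12665795] ((0.5710676908493042, 0.12693831324577332), (0.026820460334420204, 0.016951734200119972), 44.014007568359375)
tray corners [[ 0.613 -0.036  0.02 ]
 [ 0.63  -0.301  0.02 ]
 [ 0.462 -0.308  0.02 ]
 [ 0.446 -0.041  0.02 ]]
```

View pics/crop.png

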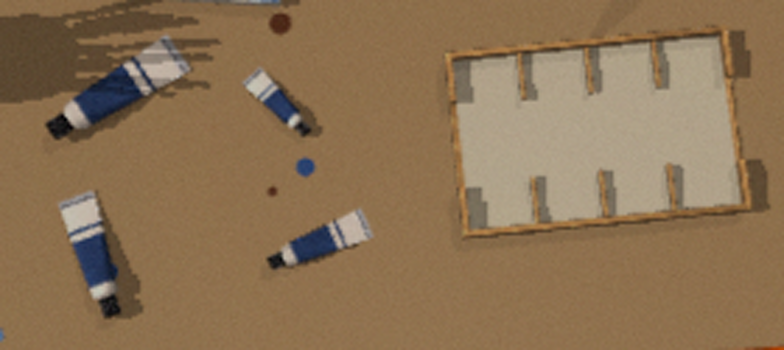

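The crop shows four tubes that differ clearly in size, with caps lower-left (60,125), bottom (110,305), left (275,260) and lower-right (305,130). The tray is at (455–745, 35–235). I move the wrist camera above everything for a finer measurement.

carry_out --moves '[{"gripper": 1,"dx": 0.745,"dy": -0.975,"dz": 0.29,"rx": 0,"ry": 0,"rz": 0.079},{"gripper": 1,"dx": 0.745,"dy": -0.975,"dz": 0.29,"rx": 0,"ry": 0,"rz": 0.079},{"gripper": 1,"dx": 0.745,"dy": -0.975,"dz": 0.29,"rx": 0,"ry": 0,"rz": 0.079},{"gripper": 1,"dx": 0.745,"dy": -0.975,"dz": 0.29,"rx": 0,"ry": 0,"rz": 0.079},{"gripper": 1,"dx": 0.745,"dy": -0.975,"dz": 0.29,"rx": 0,"ry": 0,"rz": 0.079},{"gripper": 1,"dx": 0.745,"dy": -0.975,"dz": 0.29,"rx": 0,"ry": 0,"rz": 0.079},{"gripper": 1,"dx": 0.745,"dy": -0.975,"dz": 0.29,"rx": 0,"ry": 0,"rz": 0.079},{"gripper": 1,"dx": 0.745,"dy": -0.975,"dz": 0.29,"rx": 0,"ry": 0,"rz": 0.079},{"gripper": 1,"dx": 0.745,"dy": -0.975,"dz": 0.29,"rx": 0,"ry": 0,"rz": 0.079},{"gripper": 1,"dx": 0.745,"dy": -0.975,"dz": 0.29,"rx": 0,"ry": 0,"rz": 0.079}]'

```text
t: 0.93
tool_pos: [0.3999, 0.2817, 0.2941]
eef_rot: [0.0, 1.0, 0.0, -0.0]
ft_force: [0.8, 1.1, -0.4]
finger_gap: 1.003
finger_force: 0.0
```

carry_out --moves '[{"gripper": 1,"dx": 0.333,"dy": -0.436,"dz": 0.127},{"gripper": 1,"dx": 0.333,"dy": -0.436,"dz": 0.127},{"gripper": 1,"dx": 0.333,"dy": -0.436,"dz": 0.127},{"gripper": 1,"dx": 0.333,"dy": -0.436,"dz": 0.127},{"gripper": 1,"dx": 0.333,"dy": -0.436,"dz": 0.127},{"gripper": 1,"dx": 0.333,"dy": -0.436,"dz": 0.127},{"gripper": 1,"dx": 0.333,"dy": -0.436,"dz": 0.127},{"gripper": 1,"dx": 0.333,"dy": -0.436,"dz": 0.127},{"gripper": 1,"dx": 0.333,"dy": -0.436,"dz": 0.127},{"gripper": 1,"dx": 0.333,"dy": -0.436,"dz": 0.127}]'

```text
schema error: expected keys gripper, dx, dy, dz, rx, ry, rz
```

```bash
python3 - <<'E'
from h import *
s=monitor.read_state(); p,d=eyes.read_camera("wrist"); cv2.imwrite("pics/w1.png",p[:,:,::-1]); np.savez("w1.npz",d=d,q=s['eef_rot'],t=s['tool_pos'])
print(s['t'],s['tool_pos'],s['joints'].round(3),s['dq'].round(3))
E
```

```text
0.9333 [0.39994774 0.28169146 0.29412454] [ 0.946  0.092 -0.142 -0.    -1.337  0.625] [-0.993 -0.04   0.231  0.004 -0.27   0.985]
```

View pics/w1.png

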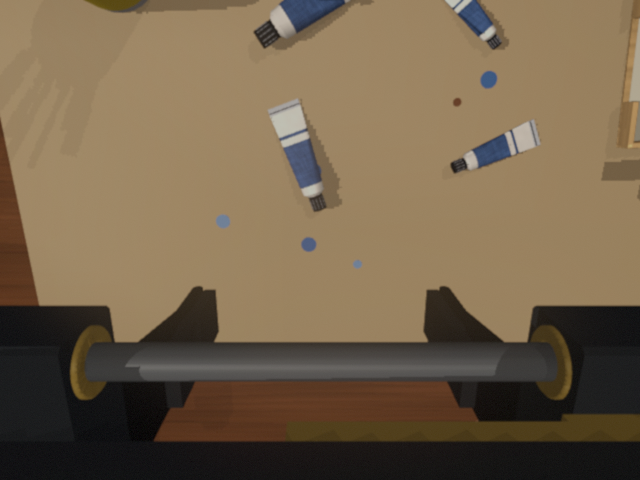

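The picture shows the view is useful only above the gripper (rows 0–290). Tubes 2 and 3 are at (298,155) and (497,148), and the largest and smallest are cut off at the top edge. I stay at x≈0.4, rise and slide right.

carry_out --moves '[{"gripper": 1,"dx": 0,"dy": -0.45,"dz": 0.25,"rx": 0,"ry": 0,"rz": 0},{"gripper": 1,"dx": 0,"dy": -0.45,"dz": 0.25,"rx": 0,"ry": 0,"rz": 0},{"gripper": 1,"dx": 0,"dy": -0.45,"dz": 0.25,"rx": 0,"ry": 0,"rz": 0},{"gripper": 1,"dx": 0,"dy": -0.45,"dz": 0.25,"rx": 0,"ry": 0,"rz": 0},{"gripper": 1,"dx": 0,"dy": -0.45,"dz": 0.25,"rx": 0,"ry": 0,"rz": 0},{"gripper": 1,"dx": 0,"dy": -0.45,"dz": 0.25,"rx": 0,"ry": 0,"rz": 0},{"gripper": 1,"dx": 0,"dy": -0.45,"dz": 0.25,"rx": 0,"ry": 0,"rz": 0},{"gripper": 1,"dx": 0,"dy": -0.45,"dz": 0.25,"rx": 0,"ry": 0,"rz": 0},{"gripper": 1,"dx": 0,"dy": -0.45,"dz": 0.25,"rx": 0,"ry": 0,"rz": 0},{"gripper": 1,"dx": 0,"dy": -0.45,"dz": 0.25,"rx": 0,"ry": 0,"rz": 0}]'

```text
t: 1.82
tool_pos: [0.3993, 0.0132, 0.4437]
eef_rot: [-0.0, 1.0, -0.001, 0.0]
ft_force: [0.3, 0.7, -0.8]
finger_gap: 1.002
finger_force: 0.0
```

```bash
python3 - <<'E'
from h import *
s=monitor.read_state(); p,d=eyes.read_camera("wrist"); cv2.imwrite("pics/w2.png",p[:,:,::-1]); np.savez("w2.npz",d=d,q=s['eef_rot'],t=s['tool_pos'])
print(s['t'],s['tool_pos'],s['joints'].round(3),abs(s['dq']).max())
E
```

```text
1.8167 [0.39927264 0.01322898 0.44372091] [ 4.440e-01 -9.300e-02  3.000e-02 -1.000e-03 -1.693e+00  1.125e+00] 0.03565224683004381
```

View pics/w2.png

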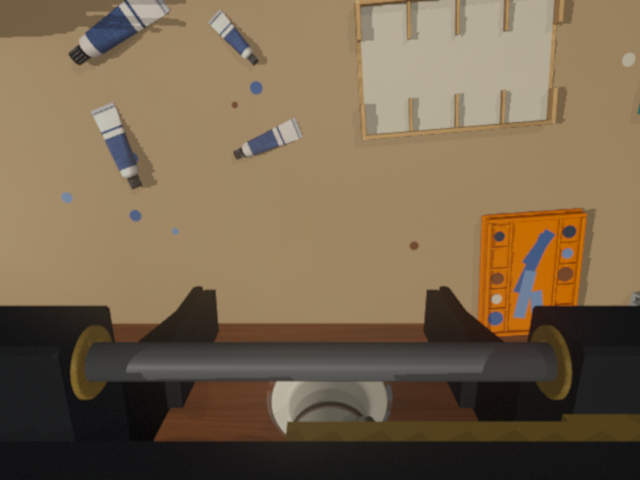

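The picture shows all four tubes: largest (120,28), second (118,148), third (268,140), smallest (234,38). The tray is at (357–560, 0–137), with its back edge cut off. I measure by masks.

```bash
cat > tubes.py <<'E'
from h import *
L=dict(largest=(.142,.029,.042),second=(.120,.024,.035),third=(.099,.020,.029),smallest=(.080,.016,.023))
def measure(img,c,n,uv,half):
    hsv=cv2.cvtColor(img,cv2.COLOR_BGR2HSV); H,S,V=[hsv[...,i].astype(int) for i in range(3)]
    blue=(H>100)&(H<135)&(S>90); white=(S<60)&(V>110); black=(V<65)
    m=(blue|white|black).astype(np.uint8); w=np.zeros_like(m); u,v=uv
    w[max(0,v-half):v+half,max(0,u-half):u+half]=1; m=cv2.morphologyEx(m*w,cv2.MORPH_CLOSE,np.ones((3,3)))
    k,l,s,_=cv2.connectedComponentsWithStats(m); j=l[v,u] or 1+np.argmax(s[1:,4])
    q=np.argwhere(l==j)[:,::-1]; Ln,T,W=L[n]
    # axis: cap is dark end
    bq=q[black[q[:,1],q[:,0]]].mean(0); wq=q[white[q[:,1],q[:,0]]].mean(0)
    a=(wq-bq)/np.linalg.norm(wq-bq); 
    t=q@a; n_=np.array([-a[1],a[0]]); 
    def end(lo): 
        sel=(t<t.min()+2) if lo else (t>t.max()-3)
        e=q[sel].mean(0); return e+a*((t.min()-.5 if lo else t.max()+.5)-e@a)
    # centre line: middle of the outline across the axis, at slices
    A=rays(c,end(True),T*.45)[0]; B=rays(c,end(False),.001)[0]
    mid=(A+B)/2; dv=B-A
    # fold width centre line from blue/white moments at half height
    Q=rays(c,q,T*.3)[:,:2]; x=Q-Q.mean(0); ax=np.linalg.svd(x,full_matrices=False)[2][0]; ax*=np.sign(ax@dv[:2])
    tt=x@ax; 
    print(n,"mid",mid[:2].round(4),"len",np.linalg.norm(dv[:2]).round(4),Ln,"yaw ends",np.degrees(np.arctan2(dv[1],dv[0])).round(1),"yaw pca",np.degrees(np.arctan2(ax[1],ax[0])).round(1),"pca mid",(Q.mean(0)+ax*(tt.max()+tt.min())/2).round(4),"A",A[:2].round(4),"B",B[:2].round(4))
E
python3 - <<'E'
from tubes import *
z=np.load("w2.npz"); c=cam("wrist",dict(eef_rot=z['q'],tool_pos=z['t']))
img=cv2.imread("pics/w2.png")
for n,uv,h in(("largest",(115,32),65),("second",(118,148),50),("third",(268,140),40),("smallest",(234,38),32)): measure(img,c,n,uv,h)
ct=cam("top"); it=cv2.imread("pics/top0.png")
for n,uv,h in(("largest",(212,222),32),("second",(203,280),26),("third",(284,276),24),("smallest",(270,227),18)): measure(it,ct,n,uv,h)
P=rays(c,[(363,138),(555,123),(556,20),(358,20)],.02);print(P[:,:2].round(4))
E
```

```text
largest mid [0.5843 0.2842] len 0.147 0.142 yaw ends -61.4 yaw pca -62.7 pca mid [0.5876 0.2865] A [0.5491 0.3487] B [0.6195 0.2196]
second mid [0.4339 0.3053] len 0.1216 0.12 yaw ends 22.7 yaw pca 14.9 pca mid [0.4335 0.3064] A [0.3778 0.2819] B [0.49   0.3288]
third mid [nan nan] len nan 0.099 yaw ends nan yaw pca nan pca mid [nan nan] A [nan nan] B [nan nan]
smallest mid [0.5795 0.1331] len 0.0716 0.08 yaw ends 42.9 yaw pca 41.8 pca mid [0.5782 0.1341] A [0.5533 0.1088] B [0.6057 0.1575]
largest mid [0.5866 0.2846] len 0.1449 0.142 yaw ends -57.8 yaw pca -59.0 pca mid [0.5879 0.2855] A [0.5479 0.3459] B [0.6252 0.2233]
second mid [0.4321 0.3037] len 0.1242 0.12 yaw ends 21.3 yaw pca 18.7 pca mid [0.4316 0.3026] A [0.3742 0.2811] B [0.49   0.3262]
third mid [0.441  0.0915] len 0.1003 0.099 yaw ends -66.6 yaw pca -67.8 pca mid [0.44   0.0911] A [0.421  0.1375] B [0.4609 0.0455]
smallest mid [0.5743 0.1294] len 0.0816 0.08 yaw ends 44.3 yaw pca 43.5 pca mid [0.5742 0.1291] A [0.5451 0.1009] B [0.6035 0.1579]
[[ 0.4463 -0.0442]
 [ 0.4663 -0.309 ]
 [ 0.5949 -0.2901]
 [ 0.5952 -0.0336]]tubes.py:11: RuntimeWarning: Mean of empty slice.
  bq=q[black[q[:,1],q[:,0]]].mean(0); wq=q[white[q[:,1],q[:,0]]].mean(0)
  ret = um.true_divide(
tubes.py:16: RuntimeWarning: Mean of empty slice.
  e=q[sel].mean(0); return e+a*((t.min()-.5 if lo else t.max()+.5)-e@a)
```

carry_out --moves '[{"gripper": 1,"dx": 0.1,"dy": -0.305,"dz": -0.24,"rx": 0,"ry": 0,"rz": 0},{"gripper": 1,"dx": 0.1,"dy": -0.305,"dz": -0.24,"rx": 0,"ry": 0,"rz": 0},{"gripper": 1,"dx": 0.1,"dy": -0.305,"dz": -0.24,"rx": 0,"ry": 0,"rz": 0},{"gripper": 1,"dx": 0.1,"dy": -0.305,"dz": -0.24,"rx": 0,"ry": 0,"rz": 0},{"gripper": 1,"dx": 0.1,"dy": -0.305,"dz": -0.24,"rx": 0,"ry": 0,"rz": 0},{"gripper": 1,"dx": 0.1,"dy": -0.305,"dz": -0.24,"rx": 0,"ry": 0,"rz": 0},{"gripper": 1,"dx": 0.1,"dy": -0.305,"dz": -0.24,"rx": 0,"ry": 0,"rz": 0},{"gripper": 1,"dx": 0.1,"dy": -0.305,"dz": -0.24,"rx": 0,"ry": 0,"rz": 0},{"gripper": 1,"dx": 0.1,"dy": -0.305,"dz": -0.24,"rx": 0,"ry": 0,"rz": 0}]'

```text
t: 2.62
tool_pos: [0.4597, -0.1684, 0.2995]
eef_rot: [0.0, 1.0, 0.001, -0.001]
ft_force: [0.2, -0.3, 0.1]
finger_gap: 1.004
finger_force: 0.0
```

```bash
python3 - <<'E'
from h import *
s=monitor.read_state(); p,d=eyes.read_camera("wrist"); cv2.imwrite("pics/w3.png",p[:,:,::-1]); np.savez("w3.npz",d=d,q=s['eef_rot'],t=s['tool_pos'])
print(s['t'],s['tool_pos'],abs(s['dq']).max())
E
```

```text
2.6167 [ 0.45970269 -0.16844676  0.29945596] 0.028964887777212227
```

carry_out --moves '[{"gripper": 1,"dx": 0,"dy": 0.617,"dz": 0,"rx": 0,"ry": 0,"rz": 0},{"gripper": 1,"dx": 0,"dy": 0.617,"dz": 0,"rx": 0,"ry": 0,"rz": 0},{"gripper": 1,"dx": 0,"dy": 0.617,"dz": 0,"rx": 0,"ry": 0,"rz": 0},{"gripper": 1,"dx": 0,"dy": 0.617,"dz": 0,"rx": 0,"ry": 0,"rz": 0},{"gripper": 1,"dx": 0,"dy": 0.617,"dz": 0,"rx": 0,"ry": 0,"rz": 0},{"gripper": 1,"dx": 0,"dy": 0.617,"dz": 0,"rx": 0,"ry": 0,"rz": 0},{"gripper": 1,"dx": 0,"dy": 0.617,"dz": 0,"rx": 0,"ry": 0,"rz": 0},{"gripper": 1,"dx": 0,"dy": 0.617,"dz": 0,"rx": 0,"ry": 0,"rz": 0},{"gripper": 1,"dx": 0,"dy": 0.617,"dz": 0,"rx": 0,"ry": 0,"rz": 0},{"gripper": 1,"dx": 0,"dy": 0.617,"dz": 0,"rx": 0,"ry": 0,"rz": 0}]'

```text
t: 3.5
tool_pos: [0.4588, 0.2076, 0.3005]
eef_rot: [-0.001, 1.0, 0.004, 0.001]
ft_force: [0.4, -0.8, -0.8]
finger_gap: 1.0
finger_force: 0.0
```

carry_out --moves '[{"gripper": 1,"dx": 0,"dy": 0.0,"dz": 0,"rx": 0,"ry": 0,"rz": 0},{"gripper": 1,"dx": 0,"dy": 0,"dz": 0,"rx": 0,"ry": 0,"rz": 0},{"gripper": 1,"dx": 0,"dy": 0,"dz": 0,"rx": 0,"ry": 0,"rz": 0}]'

```text
t: 3.75
tool_pos: [0.4591, 0.2006, 0.3006]
eef_rot: [-0.0, 1.0, 0.0, 0.001]
ft_force: [0.3, -0.6, 0.8]
finger_gap: 1.001
finger_force: 0.0
```

```bash
python3 - <<'E'
from tubes import *
s=monitor.read_state(); p,d=eyes.read_camera("wrist"); cv2.imwrite("pics/w4.png",p[:,:,::-1]); np.savez("w4.npz",d=d,q=s['eef_rot'],t=s['tool_pos'])
print(s['t'],s['tool_pos'],abs(s['dq']).max())
a,b=[cv2.imread(f"pics/w{i}.png")[:300] for i in(3,4)]
cv2.imwrite("pics/w34.png",np.vstack([a,b]))
E
```

```text
3.75 [0.45909256 0.20064198 0.30059734] 0.01806713610919173
```

View pics/w34.png

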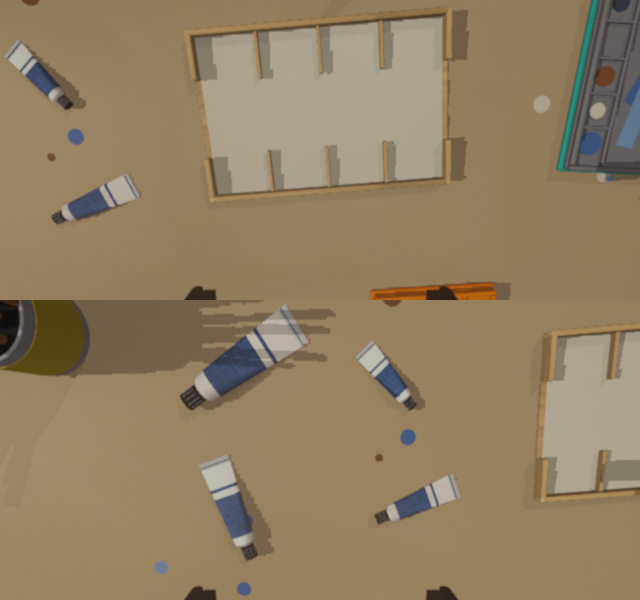

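The top half shows the whole tray with corners (187,31), (451,11), (449,183), (211,200). The bottom half shows all four tubes complete and sharp. I cast these landmarks and compare them with the known sizes.

```bash
python3 - <<'E'
from tubes import *
z=np.load("w3.npz"); c=cam("wrist",dict(eef_rot=z['q'],tool_pos=z['t']))
P=rays(c,[(211,200),(449,183),(451,11),(187,31)],.02)[:,:2]   # FL FR BR BL
loc=np.array([(0,.134),(0,-.134),(.176,-.134),(.176,.134)])
print(P.round(4), [np.linalg.norm(P[i]-P[i-1]).round(4) for i in range(4)])
U,_,V=np.linalg.svd((P-P.mean(0)).T@(loc-loc.mean(0))); Rr=U@V; yaw=np.degrees(np.arctan2(Rr[1,0],Rr[0,0]))
o=P.mean(0)-Rr@loc.mean(0); print("tray yaw",yaw,"origin",o,"res",(P-(loc@Rr.T+o)).round(4).tolist())
for n,y in zip(("largest","second","third","smallest"),(-.096,-.032,.032,.096)): print(n,"place",(Rr@[.088,y]+o).round(4))
z=np.load("w4.npz"); c=cam("wrist",dict(eef_rot=z['q'],tool_pos=z['t'])); img=cv2.imread("pics/w4.png")
for n,a,b in(("largest",(187,103),(297.5,24.5)),("second",(250,257),(214,161)),("third",(377,218),(455,187)),("smallest",(413,107),(368,49))):
    A=rays(c,a,L[n][1]*.45)[0];B=rays(c,b,.001)[0];d=(B-A)[:2]
    print(n,"mid",((A+B)/2)[:2].round(4),"len",np.linalg.norm(d).round(4),"yaw",np.degrees(np.arctan2(d[1],d[0])).round(1))
for n,uv,h in(("largest",(245,62),85),("second",(232,205),60),("third",(415,202),50),("smallest",(388,77),42)): measure(img,c,n,uv,h)
E
```

```text
[[ 0.4465 -0.0454]
 [ 0.4661 -0.3082]
 [ 0.6358 -0.295 ]
 [ 0.6172 -0.0337]] [np.float64(0.1712), np.float64(0.2636), np.float64(0.1701), np.float64(0.262)]
tray yaw 4.177788366106181 origin [ 0.45362778 -0.17699245] res [[0.0026, -0.002], [0.0028, 0.0024], [-0.0032, 0.0028], [-0.0022, -0.0032]]
largest place [ 0.5484 -0.2663]
second place [ 0.5437 -0.2025]
third place [ 0.5391 -0.1387]
smallest place [ 0.5344 -0.0748]
largest mid [0.5882 0.2853] len 0.1411 yaw -56.5
second mid [0.4318 0.3041] len 0.1171 yaw 18.5
third mid [0.4409 0.0924] len 0.0958 yaw -68.7
smallest mid [0.5748 0.1277] len 0.0765 yaw 40.5
largest mid [0.615  0.2487] len 0.0641 0.142 yaw ends -16.8 yaw pca -67.5 pca mid [0.6102 0.2581] A [0.5844 0.2579] B [0.6457 0.2394]
second mid [nan nan] len nan 0.12 yaw ends nan yaw pca nan pca mid [nan nan] A [nan nan] B [nan nan]
third mid [nan nan] len nan 0.099 yaw ends nan yaw pca nan pca mid [nan nan] A [nan nan] B [nan nan]
smallest mid [0.5763 0.1297] len 0.0813 0.08 yaw ends 42.2 yaw pca 43.6 pca mid [0.575  0.1304] A [0.5462 0.1025] B [0.6064 0.157 ]tubes.py:11: RuntimeWarning: Mean of empty slice.
  bq=q[black[q[:,1],q[:,0]]].mean(0); wq=q[white[q[:,1],q[:,0]]].mean(0)
  ret = um.true_divide(
tubes.py:16: RuntimeWarning: Mean of empty slice.
  e=q[sel].mean(0); return e+a*((t.min()-.5 if lo else t.max()+.5)-e@a)
```

Lengths are within 3% and the mids agree across views to 2–3 mm. Plan, as (x, y, yaw) per tube:

| Tube | x | y | yaw |
|---|---|---|---|
| largest | .588 | .285 | -58° |
| second | .432 | .304 | 19° |
| third | .441 | .092 | -68° |
| smallest | .575 | .129 | 43° |

Tray yaw is 4°. Starting with the largest.

carry_out --moves '[{"gripper": 1,"dx": 0.215,"dy": 0.141,"dz": -0.333,"rx": 0,"ry": 0,"rz": -0.322},{"gripper": 1,"dx": 0.215,"dy": 0.141,"dz": -0.333,"rx": 0,"ry": 0,"rz": -0.322},{"gripper": 1,"dx": 0.215,"dy": 0.141,"dz": -0.333,"rx": 0,"ry": 0,"rz": -0.322},{"gripper": 1,"dx": 0.215,"dy": 0.141,"dz": -0.333,"rx": 0,"ry": 0,"rz": -0.322},{"gripper": 1,"dx": 0.215,"dy": 0.141,"dz": -0.333,"rx": 0,"ry": 0,"rz": -0.322},{"gripper": 1,"dx": 0.215,"dy": 0.141,"dz": -0.333,"rx": 0,"ry": 0,"rz": -0.322},{"gripper": 1,"dx": 0.215,"dy": 0.141,"dz": -0.333,"rx": 0,"ry": 0,"rz": -0.322},{"gripper": 1,"dx": 0.215,"dy": 0.141,"dz": -0.333,"rx": 0,"ry": 0,"rz": -0.322},{"gripper": 1,"dx": 0.215,"dy": 0.141,"dz": -0.333,"rx": 0,"ry": 0,"rz": -0.322},{"gripper": 1,"dx": 0.215,"dy": 0.141,"dz": -0.333,"rx": 0,"ry": 0,"rz": -0.322}]'

```text
t: 4.63
tool_pos: [0.589, 0.2846, 0.1003]
eef_rot: [-0.0, 0.875, -0.484, 0.0]
ft_force: [-0.3, -0.0, 0.1]
finger_gap: 1.0
finger_force: 0.0
```

```bash
python3 - <<'E'
from h import *
s=monitor.read_state(); p,d=eyes.read_camera("wrist"); cv2.imwrite("pics/w5.png",p[:,:,::-1])
x=rot(s['eef_rot']).as_matrix()[:,0]; print(s['t'],s['tool_pos'],np.degrees(np.arctan2(x[1],x[0])),s['joints'].round(2))
E
```

```text
4.6333 [0.58902937 0.28461574 0.10034043] -57.87208762401293 [ 0.7   0.51 -0.05  0.   -1.02 -0.14]
```

View pics/w5.png

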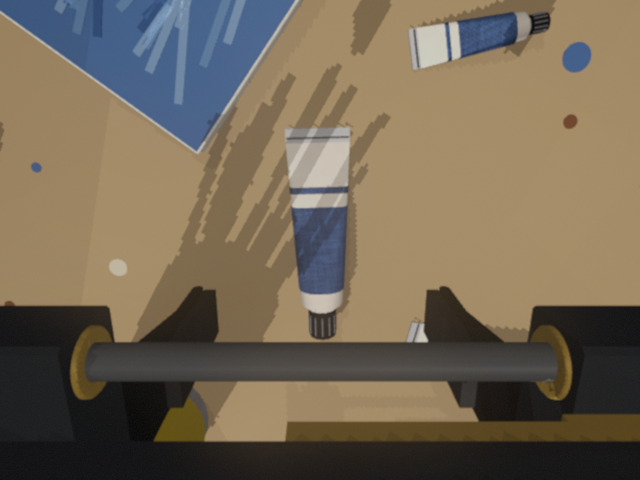

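The tube lies straight between the fingers: fold (318,129), cap tip (322,337). Casting these puts its middle 4 mm towards the cap. I shift by that, then descend and close.

carry_out --moves '[{"gripper": 1,"dx": -0.003,"dy": 0.006,"dz": -0.08,"rx": 0,"ry": 0,"rz": 0},{"gripper": 1,"dx": -0.003,"dy": 0.006,"dz": -0.14,"rx": 0,"ry": 0,"rz": 0},{"gripper": 1,"dx": -0.003,"dy": 0.006,"dz": -0.16,"rx": 0,"ry": 0,"rz": 0},{"gripper": 1,"dx": -0.003,"dy": 0.006,"dz": -0.16,"rx": 0,"ry": 0,"rz": 0},{"gripper": -0.5,"dx": -0.003,"dy": 0.006,"dz": -0.16,"rx": 0,"ry": 0,"rz": 0},{"gripper": -0.5,"dx": -0.003,"dy": 0.006,"dz": -0.16,"rx": 0,"ry": 0,"rz": 0},{"gripper": -0.5,"dx": -0.003,"dy": 0.006,"dz": -0.16,"rx": 0,"ry": 0,"rz": 0},{"gripper": -0.5,"dx": -0.003,"dy": 0.006,"dz": -0.16,"rx": 0,"ry": 0,"rz": 0},{"gripper": -0.5,"dx": -0.003,"dy": 0.006,"dz": -0.16,"rx": 0,"ry": 0,"rz": 0},{"gripper": -0.5,"dx": -0.003,"dy": 0.006,"dz": -0.16,"rx": 0,"ry": 0,"rz": 0}]' --grip_force 15

```text
t: 5.52
tool_pos: [0.587, 0.2894, 0.005]
eef_rot: [-0.001, 0.875, -0.484, 0.0]
ft_force: [0.0, 0.2, 0.5]
finger_gap: 0.629
finger_force: 0.0
```

carry_out --moves '[{"gripper": -0.7,"dx": 0,"dy": 0,"dz": 0,"rx": 0,"ry": 0,"rz": 0},{"gripper": -0.7,"dx": 0,"dy": 0,"dz": 0,"rx": 0,"ry": 0,"rz": 0},{"gripper": -0.7,"dx": 0,"dy": 0,"dz": 0,"rx": 0,"ry": 0,"rz": 0},{"gripper": -0.7,"dx": 0,"dy": 0,"dz": 0,"rx": 0,"ry": 0,"rz": 0},{"gripper": -0.7,"dx": 0,"dy": 0,"dz": 0,"rx": 0,"ry": 0,"rz": 0},{"gripper": -0.7,"dx": 0,"dy": 0,"dz": 0,"rx": 0,"ry": 0,"rz": 0}]'

```text
t: 6.02
tool_pos: [0.5866, 0.2891, 0.0039]
eef_rot: [0.0, 0.875, -0.484, -0.0]
ft_force: [0.1, 0.4, -0.3]
finger_gap: 0.195
finger_force: 0.0
```

```bash
python3 - <<'E'
from h import *
s=monitor.read_state(); p,d=eyes.read_camera("wrist"); q,_=eyes.read_camera("scene"); 
print(s['finger_gap'],s['finger_force'])
cv2.imwrite("pics/w6.png",np.hstack([cv2.resize(p[120:480,150:500,::-1],None,fx=1.1,fy=1.1),cv2.resize(q[200:396,250:500,::-1],None,fx=1.6,fy=2.0204)]))
E
```

```text
0.19522311972248393 0.0
```

View pics/w6.png

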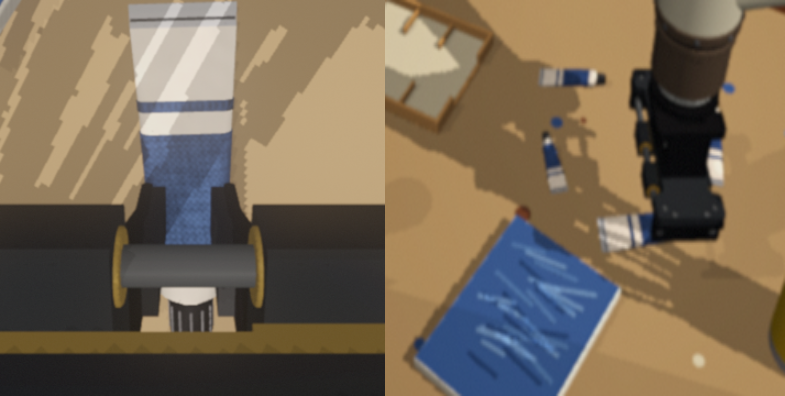

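The picture shows the fingers right at the tube's sides, apparently on the point of touching. I close further and check.

carry_out --moves '[{"gripper": -1,"dx": 0,"dy": 0,"dz": 0,"rx": 0,"ry": 0,"rz": 0},{"gripper": -1,"dx": 0,"dy": 0,"dz": 0,"rx": 0,"ry": 0,"rz": 0},{"gripper": -1,"dx": 0,"dy": 0,"dz": 0,"rx": 0,"ry": 0,"rz": 0},{"gripper": -1,"dx": 0,"dy": 0,"dz": 0,"rx": 0,"ry": 0,"rz": 0}]'

```text
t: 6.45
tool_pos: [0.5867, 0.2891, 0.004]
eef_rot: [0.0, 0.875, -0.484, -0.0]
ft_force: [-0.3, 0.2, -0.5]
finger_gap: 0.014
finger_force: 0.0
```

```bash
python3 - <<'E'
from h import *
s=monitor.read_state(); p,d=eyes.read_camera("wrist"); q,_=eyes.read_camera("scene"); 
print(s['finger_gap'],s['finger_force'],s['tool_pos'])
cv2.imwrite("pics/w7.png",np.hstack([cv2.resize(p[120:480,150:500,::-1],None,fx=1.1,fy=1.1),cv2.resize(q[200:396,250:500,::-1],None,fx=1.6,fy=2.0204)]))
E
```

```text
0.013756395874954667 0.0 [0.58667316 0.2890842  0.00396878]
```

View pics/w7.png

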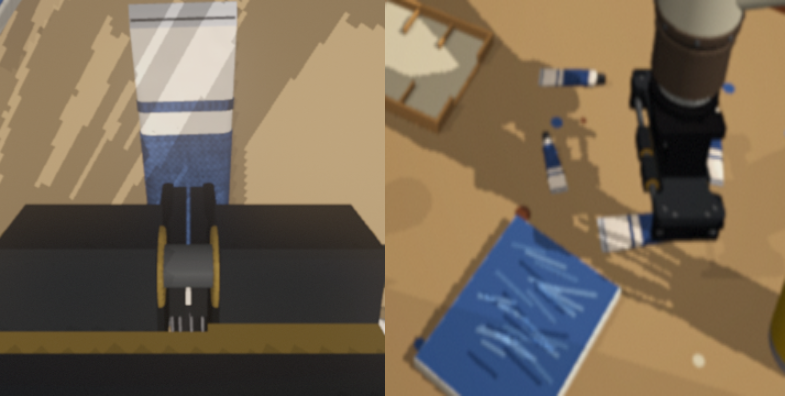

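The fingers shut completely over the tube without touching it, so the tool is really higher than I assumed. I check height and finger position by depth.

```bash
python3 - <<'E'
from h import *
s=monitor.read_state(); p,d=eyes.read_camera("wrist"); c=cam("wrist",s); P=cloud(c,d)
M=eyes.camera_model("wrist")['mount']; print("cam pos",c[4], "mount",M[:3,3])
for n,(u,v) in dict(paperL=(200,150),paperR=(420,200),fold=(318,130),label=(318,270)).items():
    print(n,d[v-3:v+4,u-3:u+4].mean(),np.nanmedian(P[v-3:v+4,u-3:u+4,2]))
f,cx,cy,_,_=c
# finger tips in tool frame
T=P-s['tool_pos']; T=T@rot(s['eef_rot']).as_matrix()
for u,v in((307,288),(340,288),(307,300),(340,300),(307,310),(340,310),(307,330),(340,330)): print((u,v),d[v,u],T[v,u].round(4))
z=np.load("w4.npz"); P4=cloud(cam("wrist",dict(eef_rot=z['q'],tool_pos=z['t'])),z['d'])
print("w4 paper z",np.nanmedian(P4[100:140,260:330,2]),np.nanmedian(P4[230:260,300:400,2]), "w4 tray floor",np.nanmedian(P4[100:130,580:620,2]))
E
```

```text
cam pos [0.62824887 0.22317196 0.18977187] mount [ 0.07795123 -0.00025895 -0.18577891]
paperL 0.18643607 -0.0002716545956113203
paperR 0.19280015 -0.00033242222332019455
fold 0.18233208 0.0014242134727823208
label 0.1863839 0.014908944950472736
(307, 288) 0.17257684 [ 0.0102 -0.0058 -0.0259]
(340, 288) 0.17298485 [ 0.01    0.0076 -0.0255]
(307, 300) 0.161374 [ 0.0102 -0.0055 -0.0376]
(340, 300) 0.16135867 [ 0.0102  0.0071 -0.0376]
(307, 310) 0.15752725 [ 0.0083 -0.0054 -0.0422]
(340, 310) 0.1534941 [ 0.0101  0.0067 -0.0459]
(307, 330) 0.14208722 [ 0.0087 -0.0048 -0.0582]
(340, 330) 0.08879117 [ 0.0347  0.0038 -0.1061]
w4 paper z -0.0002887013187198306 -0.0002937971990232269 w4 tray floor 0.0030682808119186777
```

Paper and tray heights check out, but the visible finger ends sit about 25 mm short of the reported TCP. I open the fingers clear of the tube and measure where they really end.

carry_out --moves '[{"gripper": 0.6,"dx": 0,"dy": 0,"dz": 0,"rx": 0,"ry": 0,"rz": 0},{"gripper": 0.6,"dx": 0,"dy": 0,"dz": 0,"rx": 0,"ry": 0,"rz": 0},{"gripper": 0.6,"dx": 0,"dy": 0,"dz": 0,"rx": 0,"ry": 0,"rz": 0},{"gripper": 0.6,"dx": 0,"dy": 0,"dz": 0,"rx": 0,"ry": 0,"rz": 0},{"gripper": 0.6,"dx": 0,"dy": 0,"dz": 0,"rx": 0,"ry": 0,"rz": 0},{"gripper": 0.6,"dx": 0,"dy": 0,"dz": 0,"rx": 0,"ry": 0,"rz": 0},{"gripper": 0.6,"dx": 0,"dy": 0,"dz": 0,"rx": 0,"ry": 0,"rz": 0},{"gripper": 0.6,"dx": 0,"dy": 0,"dz": 0,"rx": 0,"ry": 0,"rz": 0},{"gripper": 0.6,"dx": 0,"dy": 0,"dz": 0,"rx": 0,"ry": 0,"rz": 0},{"gripper": 0.6,"dx": 0,"dy": 0,"dz": 0,"rx": 0,"ry": 0,"rz": 0}]'

```text
t: 7.43
tool_pos: [0.5866, 0.2891, 0.004]
eef_rot: [0.0, 0.875, -0.484, -0.0]
ft_force: [0.4, -0.6, -0.5]
finger_gap: 0.679
finger_force: 0.0
```

```bash
python3 - <<'E'
from h import *
s=monitor.read_state(); p,d=eyes.read_camera("wrist"); c=cam("wrist",s); P=cloud(c,d); np.save("w8d.npy",d); cv2.imwrite("pics/w8.png",p[:,:,::-1])
T=(P-s['tool_pos'])@rot(s['eef_rot']).as_matrix()
print(s['finger_gap'],s['tool_pos'])
# finger points: tool frame above the table by >10mm, rows near tips, outside the tube
m=(T[...,2]<-.008)&(T[...,2]>-.05)&(abs(T[...,1])>.024)&(abs(T[...,1])<.07)&(T[...,0]<.02)&(T[...,0]>-.03)
v,u=np.where(m); print(len(v), v.min() if len(v) else None)
for r in range(v.min(),v.min()+14,2):
    k=(v==r); 
    for sgn in(-1,1):
        q=T[v[k],u[k]]; q=q[q[:,1]*sgn>0]
        if len(q): print(r,sgn,len(q),"u",u[k].min(),u[k].max(),q.min(0).round(4),q.max(0).round(4))
E
```

```text
0.679411824389886 [0.58662978 0.28908371 0.00396569]
2546 286
286 -1 4 u 231 410 [ 0.0099 -0.037  -0.0247] [ 0.0105 -0.0361 -0.0233]
286 1 4 u 231 410 [ 0.0099  0.0351 -0.0241] [ 0.0104  0.0365 -0.023 ]
288 -1 10 u 227 414 [ 0.0099 -0.0385 -0.0266] [ 0.0104 -0.0348 -0.0253]
288 1 10 u 227 414 [ 0.0099  0.0341 -0.0262] [ 0.0104  0.0377 -0.025 ]
290 -1 23 u 225 416 [ 0.0081 -0.0388 -0.0281] [ 0.0102 -0.0304 -0.0232]
290 1 23 u 225 416 [ 0.0082  0.0294 -0.0287] [ 0.0106  0.0382 -0.0232]
292 -1 25 u 224 417 [ 0.0081 -0.039  -0.0304] [ 0.0103 -0.03   -0.0252]
292 1 24 u 224 417 [ 0.0081  0.0293 -0.0309] [ 0.0106  0.038  -0.0251]
294 -1 27 u 223 418 [ 0.0067 -0.039  -0.0329] [ 0.0106 -0.0299 -0.0241]
294 1 27 u 223 418 [ 0.0071  0.029  -0.0329] [ 0.0107  0.0379 -0.0248]
296 -1 28 u 222 419 [ 0.0058 -0.0388 -0.0348] [ 0.0106 -0.0298 -0.024 ]
296 1 27 u 222 419 [ 0.006   0.0291 -0.0344] [ 0.0105  0.038  -0.0243]
298 -1 29 u 221 420 [ 0.0049 -0.0384 -0.0365] [ 0.0105 -0.0298 -0.0241]
298 1 29 u 221 420 [ 0.0049  0.0292 -0.0359] [ 0.0103  0.0381 -0.0238]
```

The pads line up at ±29.5 mm as the opening says, but the finger ends are 23 mm behind the reported TCP. So I command about 23 mm lower, in two careful steps while watching the force.

carry_out --moves '[{"gripper": 0.6,"dx": 0,"dy": 0,"dz": -0.015,"rx": 0,"ry": 0,"rz": 0},{"gripper": 0.6,"dx": 0,"dy": 0,"dz": -0.028,"rx": 0,"ry": 0,"rz": 0},{"gripper": 0.6,"dx": 0,"dy": 0,"dz": -0.028,"rx": 0,"ry": 0,"rz": 0},{"gripper": 0.6,"dx": 0,"dy": 0,"dz": -0.028,"rx": 0,"ry": 0,"rz": 0}]'

```text
t: 7.82
tool_pos: [0.586, 0.2885, -0.0141]
eef_rot: [0.001, 0.875, -0.484, -0.0]
ft_force: [-0.7, -0.3, -0.0]
finger_gap: 0.801
finger_force: 0.0
```

carry_out --moves '[{"gripper": 0,"dx": 0,"dy": 0,"dz": -0.006,"rx": 0,"ry": 0,"rz": 0},{"gripper": -0.7,"dx": 0,"dy": 0,"dz": -0.006,"rx": 0,"ry": 0,"rz": 0},{"gripper": -0.7,"dx": 0,"dy": 0,"dz": -0.006,"rx": 0,"ry": 0,"rz": 0},{"gripper": -0.7,"dx": 0,"dy": 0,"dz": -0.006,"rx": 0,"ry": 0,"rz": 0},{"gripper": -0.7,"dx": 0,"dy": 0,"dz": -0.006,"rx": 0,"ry": 0,"rz": 0},{"gripper": -0.7,"dx": 0,"dy": 0,"dz": -0.006,"rx": 0,"ry": 0,"rz": 0},{"gripper": -0.7,"dx": 0,"dy": 0,"dz": -0.006,"rx": 0,"ry": 0,"rz": 0}]'

```text
t: 8.4
tool_pos: [0.5867, 0.2891, -0.0162]
eef_rot: [-0.0, 0.875, -0.484, 0.0]
ft_force: [0.4, -0.9, -0.4]
finger_gap: 0.385
finger_force: 15.0
```

Gripped, with 15 N on the pads and the gap about the tube's width. I lift and carry it to the right-hand place.

carry_out --moves '[{"gripper": -0.7,"dx": 0,"dy": 0,"dz": 0.07,"rx": 0,"ry": 0,"rz": 0},{"gripper": -0.7,"dx": 0,"dy": 0,"dz": 0.14,"rx": 0,"ry": 0,"rz": 0},{"gripper": -0.7,"dx": -0.064,"dy": -0.925,"dz": 0.22,"rx": 0,"ry": 0,"rz": 0.344},{"gripper": -0.7,"dx": -0.064,"dy": -0.925,"dz": 0.22,"rx": 0,"ry": 0,"rz": 0.344},{"gripper": -0.7,"dx": -0.064,"dy": -0.925,"dz": 0.22,"rx": 0,"ry": 0,"rz": 0.344},{"gripper": -0.7,"dx": -0.064,"dy": -0.925,"dz": 0.22,"rx": 0,"ry": 0,"rz": 0.344},{"gripper": -0.7,"dx": -0.064,"dy": -0.925,"dz": 0.22,"rx": 0,"ry": 0,"rz": 0.344},{"gripper": -0.7,"dx": -0.064,"dy": -0.925,"dz": 0.22,"rx": 0,"ry": 0,"rz": 0.344},{"gripper": -0.7,"dx": -0.064,"dy": -0.925,"dz": 0.22,"rx": 0,"ry": 0,"rz": 0.344},{"gripper": -0.7,"dx": -0.064,"dy": -0.925,"dz": 0.22,"rx": 0,"ry": 0,"rz": 0.344}]'

```text
t: 9.23
tool_pos: [0.564, -0.0349, 0.0955]
eef_rot: [-0.0, 1.0, -0.016, 0.0]
ft_force: [1.9, 0.4, 0.2]
finger_gap: 0.382
finger_force: 14.9
```

carry_out --moves '[{"gripper": -0.7,"dx": -0.027,"dy": -0.385,"dz": 0.008,"rx": 0,"ry": 0,"rz": 0.032},{"gripper": -0.7,"dx": -0.027,"dy": -0.385,"dz": 0.008,"rx": 0,"ry": 0,"rz": 0.032},{"gripper": -0.7,"dx": -0.027,"dy": -0.385,"dz": 0.008,"rx": 0,"ry": 0,"rz": 0.032},{"gripper": -0.7,"dx": -0.027,"dy": -0.385,"dz": 0.008,"rx": 0,"ry": 0,"rz": 0.032},{"gripper": -0.7,"dx": -0.027,"dy": -0.385,"dz": 0.008,"rx": 0,"ry": 0,"rz": 0.032},{"gripper": -0.7,"dx": -0.027,"dy": -0.385,"dz": 0.008,"rx": 0,"ry": 0,"rz": 0.032},{"gripper": -0.7,"dx": -0.027,"dy": -0.385,"dz": 0.008,"rx": 0,"ry": 0,"rz": 0.032},{"gripper": -0.7,"dx": -0.027,"dy": -0.385,"dz": 0.008,"rx": 0,"ry": 0,"rz": 0.032},{"gripper": -0.7,"dx": -0.027,"dy": -0.385,"dz": 0.008,"rx": 0,"ry": 0,"rz": 0.032}]'

```text
t: 9.98
tool_pos: [0.5481, -0.2637, 0.0997]
eef_rot: [-0.0, 1.0, 0.031, -0.0]
ft_force: [0.1, 0.8, -0.1]
finger_gap: 0.386
finger_force: 14.9
```

```bash
python3 - <<'E'
from h import *
s=monitor.read_state(); p,d=eyes.read_camera("wrist"); cv2.imwrite("pics/w9.png",p[:,:,::-1])
x=rot(s['eef_rot']).as_matrix()[:,0]; print(s['t'],s['tool_pos'],np.degrees(np.arctan2(x[1],x[0])),s['joints'].round(2)); np.savez("w9.npz",d=d,q=s['eef_rot'],t=s['tool_pos'])
E
```

```text
9.9833 [ 0.54807339 -0.263705    0.09967301] 3.5139658178662216 [-0.18  0.44 -0.17 -0.   -0.96  1.82]
```

View pics/w9.png

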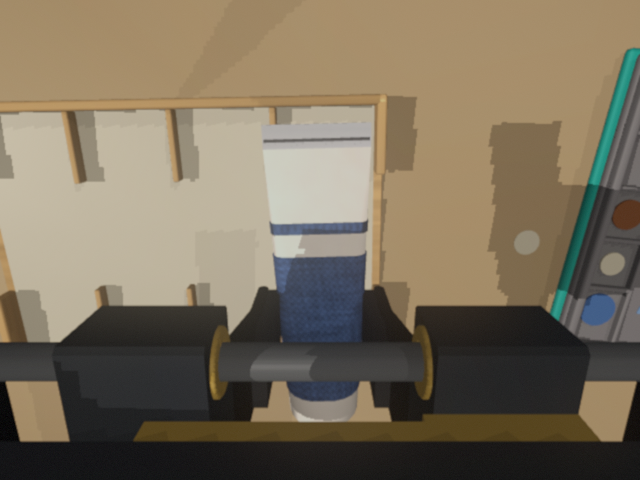

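The tube hangs level over the right-hand place, fold middle at (318,124), and is 3 mm forward in the grip. The tray's back right corner at (385,97) agrees with my fit to 2 mm. Lowering.

carry_out --moves '[{"gripper": -0.7,"dx": -0.005,"dy": 0,"dz": -0.06,"rx": 0,"ry": 0,"rz": -0.002},{"gripper": -0.7,"dx": -0.005,"dy": 0,"dz": -0.11,"rx": 0,"ry": 0,"rz": -0.002},{"gripper": -0.7,"dx": -0.005,"dy": 0,"dz": -0.15,"rx": 0,"ry": 0,"rz": -0.002},{"gripper": -0.7,"dx": -0.005,"dy": 0,"dz": -0.175,"rx": 0,"ry": 0,"rz": -0.002},{"gripper": -0.7,"dx": -0.005,"dy": 0,"dz": -0.184,"rx": 0,"ry": 0,"rz": -0.002},{"gripper": -0.7,"dx": -0.005,"dy": 0,"dz": -0.184,"rx": 0,"ry": 0,"rz": -0.002},{"gripper": -0.7,"dx": -0.005,"dy": 0,"dz": -0.184,"rx": 0,"ry": 0,"rz": -0.002}]'

```text
t: 10.62
tool_pos: [0.5464, -0.2632, -0.0098]
eef_rot: [0.0, 1.0, 0.029, 0.001]
ft_force: [-0.1, 0.7, 0.2]
finger_gap: 0.384
finger_force: 15.0
```

carry_out --moves '[{"gripper": -0.7,"dx": -0.002,"dy": -0.004,"dz": -0.002,"rx": 0,"ry": 0,"rz": 0.003},{"gripper": -0.7,"dx": -0.002,"dy": -0.004,"dz": -0.003,"rx": 0,"ry": 0,"rz": 0.003},{"gripper": -0.7,"dx": -0.002,"dy": -0.004,"dz": -0.003,"rx": 0,"ry": 0,"rz": 0.003},{"gripper": -0.7,"dx": -0.002,"dy": -0.004,"dz": -0.003,"rx": 0,"ry": 0,"rz": 0.003},{"gripper": 0.0,"dx": -0.002,"dy": -0.004,"dz": -0.003,"rx": 0,"ry": 0,"rz": 0.003},{"gripper": 0.0,"dx": -0.002,"dy": -0.004,"dz": -0.003,"rx": 0,"ry": 0,"rz": 0.003},{"gripper": 0.0,"dx": -0.002,"dy": -0.004,"dz": -0.003,"rx": 0,"ry": 0,"rz": 0.003},{"gripper": 0.0,"dx": -0.002,"dy": -0.004,"dz": -0.003,"rx": 0,"ry": 0,"rz": 0.003}]'

```text
t: 11.28
tool_pos: [0.5444, -0.2666, -0.012]
eef_rot: [0.0, 0.999, 0.032, 0.0]
ft_force: [-0.3, -0.3, -0.5]
finger_gap: 0.491
finger_force: 0.0
```

Released. I rise and go on to the second tube.

carry_out --moves '[{"gripper": 0,"dx": 0,"dy": 0,"dz": 0.065,"rx": 0,"ry": 0,"rz": 0},{"gripper": 0,"dx": 0,"dy": 0,"dz": 0.13,"rx": 0,"ry": 0,"rz": 0},{"gripper": 0.5,"dx": -0.187,"dy": 0.951,"dz": 0.187,"rx": 0,"ry": 0,"rz": 0.085},{"gripper": 0.5,"dx": -0.187,"dy": 0.951,"dz": 0.187,"rx": 0,"ry": 0,"rz": 0.085},{"gripper": 0.5,"dx": -0.187,"dy": 0.951,"dz": 0.187,"rx": 0,"ry": 0,"rz": 0.085},{"gripper": 0.5,"dx": -0.187,"dy": 0.951,"dz": 0.187,"rx": 0,"ry": 0,"rz": 0.085},{"gripper": 0.5,"dx": -0.187,"dy": 0.951,"dz": 0.187,"rx": 0,"ry": 0,"rz": 0.085},{"gripper": 0.5,"dx": -0.187,"dy": 0.951,"dz": 0.187,"rx": 0,"ry": 0,"rz": 0.085},{"gripper": 0.5,"dx": -0.187,"dy": 0.951,"dz": 0.187,"rx": 0,"ry": 0,"rz": 0.085},{"gripper": 0.5,"dx": -0.187,"dy": 0.951,"dz": 0.187,"rx": 0,"ry": 0,"rz": 0.085}]'

```text
t: 12.12
tool_pos: [0.4794, 0.0619, 0.0858]
eef_rot: [-0.0, 0.986, 0.165, 0.0]
ft_force: [1.2, 0.0, -0.1]
finger_gap: 0.749
finger_force: 0.0
```

carry_out --moves '[{"gripper": 0.5,"dx": -0.079,"dy": 0.4,"dz": 0.024,"rx": 0,"ry": 0,"rz": 0},{"gripper": 0.5,"dx": -0.079,"dy": 0.4,"dz": 0.024,"rx": 0,"ry": 0,"rz": 0},{"gripper": 0.5,"dx": -0.079,"dy": 0.4,"dz": 0.024,"rx": 0,"ry": 0,"rz": 0},{"gripper": 0.5,"dx": -0.079,"dy": 0.4,"dz": 0.024,"rx": 0,"ry": 0,"rz": 0},{"gripper": 0.5,"dx": -0.079,"dy": 0.4,"dz": 0.024,"rx": 0,"ry": 0,"rz": 0},{"gripper": 0.5,"dx": -0.079,"dy": 0.4,"dz": 0.024,"rx": 0,"ry": 0,"rz": 0},{"gripper": 0.5,"dx": -0.079,"dy": 0.4,"dz": 0.024,"rx": 0,"ry": 0,"rz": 0},{"gripper": 0.5,"dx": -0.079,"dy": 0.4,"dz": 0.024,"rx": 0,"ry": 0,"rz": 0},{"gripper": 0.5,"dx": -0.079,"dy": 0.4,"dz": 0.024,"rx": 0,"ry": 0,"rz": 0}]'

```text
t: 12.87
tool_pos: [0.4322, 0.2997, 0.0995]
eef_rot: [0.0, 0.986, 0.165, -0.0]
ft_force: [-0.2, -0.3, -0.2]
finger_gap: 0.75
finger_force: 0.0
```

```bash
cat > hover.py <<'E'
from tubes import *
import sys
def hover(n,dh=0.0,tag="hv",place=None):
    """tube under the hovering gripper: mid and yaw from its blue label and fold end (tool-aligned picture)"""
    s=monitor.read_state(); p,d=eyes.read_camera("wrist"); img=p[:,:,::-1].copy(); cv2.imwrite(f"pics/{tag}_{n}.png",img); c=cam("wrist",s)
    hsv=cv2.cvtColor(img,cv2.COLOR_BGR2HSV); H,S,V=[hsv[...,i].astype(int) for i in range(3)]
    T=L[n][1]
    tan=(H>8)&(H<25)&(S>75)
    m=(~tan); m[335:]=0; m[:,:235]=0; m[:,405:]=0
    m=cv2.morphologyEx(m.astype(np.uint8),cv2.MORPH_OPEN,np.ones((5,5)))
    k,l,st,_=cv2.connectedComponentsWithStats(m); j=1+np.argmax(st[1:,4]); v,u=np.where(l==j)
    print(n,"rows",v.min(),v.max(),"cols",u.min(),u.max())
    B=[]; 
    f=v.min(); rows=range(f+4,min(v.max()-4,300))
    mids=np.array([[(u[v==r].min()+u[v==r].max())/2,r] for r in rows])
    w=np.array([u[v==r].max()-u[v==r].min() for r in rows])
    Q=rays(c,mids,dh+T*.25)[:,:2]; 
    ax=np.linalg.svd(Q-np.median(Q,0),full_matrices=False)[2][0]
    x=rot(s['eef_rot']).as_matrix()[:,0][:2]; ax*=np.sign(ax@x)
    fold=rays(c,(mids[:8,0].mean(),f-.5),dh+.001)[0,:2]; mid=fold-ax*L[n][0]/2
    cap=rays(c,(mids[-8:,0].mean(),v.max()+.5),dh+T*.45)[0,:2]
    y=lambda a:np.degrees(np.arctan2(a[1],a[0])).round(2)
    print("tool",s['tool_pos'].round(4),"yaw",y(x),"t",s['t'],"| tube yaw",y(ax),"mid by fold",mid.round(4),"len",np.linalg.norm(fold-cap).round(4),"w px",w[::20])
    return s
E
python3 -c "
from hover import *
hover('second')"
```

```text
second rows 141 318 cols 288 342
tool [0.4322 0.2997 0.0995] yaw 19.03 t 12.8667 | tube yaw 19.59 mid by fold [0.4332 0.3043] len 0.1232 w px [54 53 50 46 44 41 39 34]
```

Length and yaw match. The middle is 4.5 mm from the tool, so I correct for that, then descend and grip.

carry_out --moves '[{"gripper": 0.5,"dx": 0.0015,"dy": 0.0075,"dz": -0.065,"rx": 0,"ry": 0,"rz": 0.003},{"gripper": 0.5,"dx": 0.0015,"dy": 0.0075,"dz": -0.125,"rx": 0,"ry": 0,"rz": 0.003},{"gripper": 0.5,"dx": 0.0015,"dy": 0.0075,"dz": -0.175,"rx": 0,"ry": 0,"rz": 0.003},{"gripper": 0.5,"dx": 0.0015,"dy": 0.0075,"dz": -0.192,"rx": 0,"ry": 0,"rz": 0.003},{"gripper": 0.5,"dx": 0.0015,"dy": 0.0075,"dz": -0.197,"rx": 0,"ry": 0,"rz": 0.003},{"gripper": -0.9,"dx": 0.0015,"dy": 0.0075,"dz": -0.197,"rx": 0,"ry": 0,"rz": 0.003},{"gripper": -0.9,"dx": 0.0015,"dy": 0.0075,"dz": -0.197,"rx": 0,"ry": 0,"rz": 0.003},{"gripper": -0.9,"dx": 0.0015,"dy": 0.0075,"dz": -0.197,"rx": 0,"ry": 0,"rz": 0.003},{"gripper": -0.9,"dx": 0.0015,"dy": 0.0075,"dz": -0.197,"rx": 0,"ry": 0,"rz": 0.003},{"gripper": -0.9,"dx": 0.0015,"dy": 0.0075,"dz": -0.197,"rx": 0,"ry": 0,"rz": 0.003}]'

```text
t: 13.75
tool_pos: [0.4341, 0.3052, -0.0172]
eef_rot: [-0.001, 0.985, 0.17, 0.001]
ft_force: [0.3, -1.7, -0.1]
finger_gap: 0.456
finger_force: 0.0
```

carry_out --moves '[{"gripper": -0.9,"dx": 0,"dy": 0,"dz": 0,"rx": 0,"ry": 0,"rz": 0},{"gripper": -0.9,"dx": 0,"dy": 0,"dz": 0,"rx": 0,"ry": 0,"rz": 0},{"gripper": -0.9,"dx": 0,"dy": 0,"dz": 0,"rx": 0,"ry": 0,"rz": 0}]'

```text
t: 14.0
tool_pos: [0.4337, 0.3048, -0.0178]
eef_rot: [-0.0, 0.985, 0.17, 0.0]
ft_force: [-0.3, -0.1, 5.0]
finger_gap: 0.321
finger_force: 15.0
```

carry_out --moves '[{"gripper": -0.9,"dx": 0,"dy": 0,"dz": 0.065,"rx": 0,"ry": 0,"rz": 0},{"gripper": -0.9,"dx": 0,"dy": 0,"dz": 0.13,"rx": 0,"ry": 0,"rz": 0},{"gripper": -0.9,"dx": 0.183,"dy": -0.8455,"dz": 0.197,"rx": 0,"ry": 0,"rz": -0.085},{"gripper": -0.9,"dx": 0.183,"dy": -0.8455,"dz": 0.197,"rx": 0,"ry": 0,"rz": -0.085},{"gripper": -0.9,"dx": 0.183,"dy": -0.8455,"dz": 0.197,"rx": 0,"ry": 0,"rz": -0.085},{"gripper": -0.9,"dx": 0.183,"dy": -0.8455,"dz": 0.197,"rx": 0,"ry": 0,"rz": -0.085},{"gripper": -0.9,"dx": 0.183,"dy": -0.8455,"dz": 0.197,"rx": 0,"ry": 0,"rz": -0.085},{"gripper": -0.9,"dx": 0.183,"dy": -0.8455,"dz": 0.197,"rx": 0,"ry": 0,"rz": -0.085},{"gripper": -0.9,"dx": 0.183,"dy": -0.8455,"dz": 0.197,"rx": 0,"ry": 0,"rz": -0.085},{"gripper": -0.9,"dx": 0.183,"dy": -0.8455,"dz": 0.197,"rx": 0,"ry": 0,"rz": -0.085}]'

```text
t: 14.83
tool_pos: [0.5036, -0.0222, 0.0854]
eef_rot: [-0.0, 0.999, 0.037, -0.0]
ft_force: [0.4, 0.4, -0.6]
finger_gap: 0.323
finger_force: 15.0
```

carry_out --moves '[{"gripper": -0.9,"dx": 0.067,"dy": -0.3,"dz": 0.024,"rx": 0,"ry": 0,"rz": 0},{"gripper": -0.9,"dx": 0.067,"dy": -0.3,"dz": 0.024,"rx": 0,"ry": 0,"rz": 0},{"gripper": -0.9,"dx": 0.067,"dy": -0.3,"dz": 0.024,"rx": 0,"ry": 0,"rz": 0},{"gripper": -0.9,"dx": 0.067,"dy": -0.3,"dz": 0.024,"rx": 0,"ry": 0,"rz": 0},{"gripper": -0.9,"dx": 0.067,"dy": -0.3,"dz": 0.024,"rx": 0,"ry": 0,"rz": 0},{"gripper": -0.9,"dx": 0.067,"dy": -0.3,"dz": 0.024,"rx": 0,"ry": 0,"rz": 0},{"gripper": -0.9,"dx": 0.067,"dy": -0.3,"dz": 0.024,"rx": 0,"ry": 0,"rz": 0},{"gripper": -0.9,"dx": 0.067,"dy": -0.3,"dz": 0.024,"rx": 0,"ry": 0,"rz": 0}]'

```text
t: 15.5
tool_pos: [0.5433, -0.1997, 0.0991]
eef_rot: [-0.0, 0.999, 0.037, -0.001]
ft_force: [0.3, -0.2, -1.1]
finger_gap: 0.319
finger_force: 15.0
```

```bash
python3 -c "
from hover import *
s=monitor.read_state(); p,d=eyes.read_camera('wrist'); cv2.imwrite('pics/w10.png',p[:,:,::-1])
x=rot(s['eef_rot']).as_matrix()[:,0]; print(s['tool_pos'],np.degrees(np.arctan2(x[1],x[0]))); np.savez('w10.npz',d=d,q=s['eef_rot'],t=s['tool_pos'])"
```

```text
[ 0.54331883 -0.19968285  0.09910859] 4.252894765760635
```

View pics/w10.png

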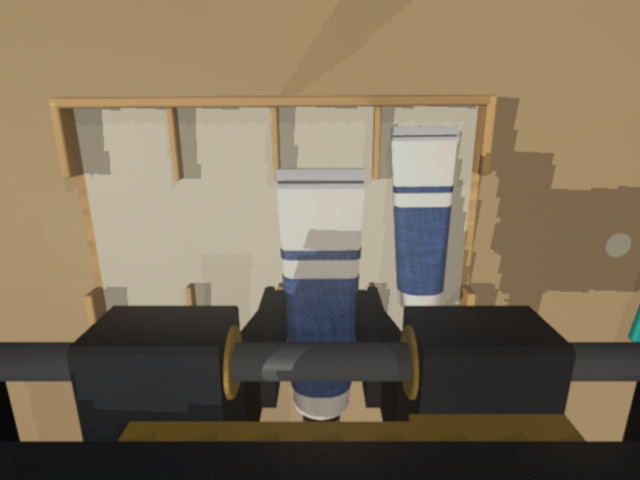

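The picture shows the largest tube in the right-hand place, fold at (426,128), and the second over its place, fold at (321,172). The tray's back wall runs (53,103)–(495,99). I use these to refine the tray pose and check the placing.

```bash
cat > tray.py <<'E'
from tubes import *
o=np.array([.45363,-.17699]); yaw=np.radians(4.18)
def loc(P,o=o,yaw=yaw): c,s=np.cos(yaw),np.sin(yaw); return ((P[:,:2]-o)@np.array([[c,-s],[s,c]]))
E
python3 - <<'E'
from tray import *
z=np.load("w10.npz"); c=cam("wrist",dict(eef_rot=z['q'],tool_pos=z['t']))
for n,uv,h in(("back corners BL BR (176,+-134)",[(53,100),(496,97)],.02),("ribs y 64,0,-64 x131",[(179,180),(276,179),(377,178)],.014),("ribs back x170",[(173,108),(275,107),(377,106)],.014),("largest fold ends",[(392,128),(458,127)],.005),("largest label/white at shoulder",[(401,303),(442,303)],.018),("label top",[(393,207),(451,206)],.014),("held fold (z .118)",[(278,171),(365,170)],.118),("held shoulder",[(293,393),(350,393)],.129)):
    P=rays(c,uv,h); print(n,(loc(P)*1000).round(1).tolist(),"mid",(loc(P).mean(0)*1000).round(1))
E
```

```text
back corners BL BR (176,+-134) [[174.1, 130.7], [176.4, -131.4]] mid [175.3  -0.3]
ribs y 64,0,-64 x131 [[126.0, 62.5], [126.8, 0.5], [127.6, -63.9]] mid [126.8  -0.3]
ribs back x170 [[169.9, 62.0], [170.6, -0.1], [171.3, -62.1]] mid [ 1.706e+02 -1.000e-01]
largest fold ends [[158.1, -73.3], [158.8, -115.3]] mid [158.5 -94.3]
largest label/white at shoulder [[42.5, -83.3], [42.6, -111.4]] mid [ 42.6 -97.3]
label top [[108.8, -75.0], [109.5, -112.7]] mid [109.1 -93.9]
held fold (z .118) [[145.2, -11.4], [145.7, -45.4]] mid [145.5 -28.4]
held shoulder [[51.9, -16.5], [52.0, -40.9]] mid [ 51.9 -28.7]
```

carry_out --moves '[{"gripper": -0.9,"dx": 0.004,"dy": -0.003,"dz": -0.06,"rx": 0,"ry": 0,"rz": 0.002},{"gripper": -0.9,"dx": 0.004,"dy": -0.003,"dz": -0.11,"rx": 0,"ry": 0,"rz": 0.002},{"gripper": -0.9,"dx": 0.004,"dy": -0.003,"dz": -0.15,"rx": 0,"ry": 0,"rz": 0.002},{"gripper": -0.9,"dx": 0.004,"dy": -0.003,"dz": -0.175,"rx": 0,"ry": 0,"rz": 0.002},{"gripper": -0.9,"dx": 0.004,"dy": -0.003,"dz": -0.183,"rx": 0,"ry": 0,"rz": 0.002},{"gripper": -0.9,"dx": 0.004,"dy": -0.003,"dz": -0.183,"rx": 0,"ry": 0,"rz": 0.002},{"gripper": -0.9,"dx": 0.004,"dy": -0.003,"dz": -0.183,"rx": 0,"ry": 0,"rz": 0.002}]'

```text
t: 16.13
tool_pos: [0.5472, -0.2014, -0.0093]
eef_rot: [0.0, 0.999, 0.041, 0.001]
ft_force: [-0.0, 0.1, 0.7]
finger_gap: 0.32
finger_force: 15.0
```

carry_out --moves '[{"gripper": -0.9,"dx": -0.002,"dy": -0.003,"dz": -0.004,"rx": 0,"ry": 0,"rz": 0},{"gripper": -0.9,"dx": -0.002,"dy": -0.003,"dz": -0.006,"rx": 0,"ry": 0,"rz": 0},{"gripper": -0.9,"dx": -0.002,"dy": -0.003,"dz": -0.006,"rx": 0,"ry": 0,"rz": 0},{"gripper": -0.9,"dx": -0.002,"dy": -0.003,"dz": -0.006,"rx": 0,"ry": 0,"rz": 0},{"gripper": 0,"dx": -0.002,"dy": -0.003,"dz": -0.006,"rx": 0,"ry": 0,"rz": 0},{"gripper": 0,"dx": -0.002,"dy": -0.003,"dz": -0.006,"rx": 0,"ry": 0,"rz": 0},{"gripper": 0,"dx": -0.002,"dy": -0.003,"dz": -0.006,"rx": 0,"ry": 0,"rz": 0},{"gripper": 0,"dx": -0.002,"dy": -0.003,"dz": -0.006,"rx": 0,"ry": 0,"rz": 0}]'

```text
t: 16.8
tool_pos: [0.5453, -0.2039, -0.0136]
eef_rot: [0.0, 0.999, 0.04, 0.0]
ft_force: [0.5, 0.0, 0.2]
finger_gap: 0.482
finger_force: 0.0
```

carry_out --moves '[{"gripper": 0,"dx": 0,"dy": 0,"dz": 0.065,"rx": 0,"ry": 0,"rz": 0},{"gripper": 0,"dx": 0,"dy": 0,"dz": 0.13,"rx": 0,"ry": 0,"rz": 0},{"gripper": 0.5,"dx": -0.174,"dy": 0.493,"dz": 0.19,"rx": 0,"ry": 0,"rz": -0.403},{"gripper": 0.5,"dx": -0.174,"dy": 0.493,"dz": 0.19,"rx": 0,"ry": 0,"rz": -0.403},{"gripper": 0.5,"dx": -0.174,"dy": 0.493,"dz": 0.19,"rx": 0,"ry": 0,"rz": -0.403},{"gripper": 0.5,"dx": -0.174,"dy": 0.493,"dz": 0.19,"rx": 0,"ry": 0,"rz": -0.403},{"gripper": 0.5,"dx": -0.174,"dy": 0.493,"dz": 0.19,"rx": 0,"ry": 0,"rz": -0.403},{"gripper": 0.5,"dx": -0.174,"dy": 0.493,"dz": 0.19,"rx": 0,"ry": 0,"rz": -0.403},{"gripper": 0.5,"dx": -0.174,"dy": 0.493,"dz": 0.19,"rx": 0,"ry": 0,"rz": -0.403},{"gripper": 0.5,"dx": -0.174,"dy": 0.493,"dz": 0.19,"rx": 0,"ry": 0,"rz": -0.403}]'

```text
t: 17.63
tool_pos: [0.4486, 0.0711, 0.098]
eef_rot: [-0.0, 0.921, -0.388, 0.0]
ft_force: [1.6, 0.8, -0.4]
finger_gap: 0.753
finger_force: 0.0
```

carry_out --moves '[{"gripper": 0.5,"dx": -0.0127,"dy": 0.035,"dz": 0.003,"rx": 0,"ry": 0,"rz": -0.124},{"gripper": 0.5,"dx": -0.0127,"dy": 0.035,"dz": 0.003,"rx": 0,"ry": 0,"rz": -0.124},{"gripper": 0.5,"dx": -0.0127,"dy": 0.035,"dz": 0.003,"rx": 0,"ry": 0,"rz": -0.124},{"gripper": 0.5,"dx": -0.0127,"dy": 0.035,"dz": 0.003,"rx": 0,"ry": 0,"rz": -0.124},{"gripper": 0.5,"dx": -0.0127,"dy": 0.035,"dz": 0.003,"rx": 0,"ry": 0,"rz": -0.124},{"gripper": 0.5,"dx": -0.0127,"dy": 0.035,"dz": 0.003,"rx": 0,"ry": 0,"rz": -0.124},{"gripper": 0.5,"dx": -0.0127,"dy": 0.035,"dz": 0.003,"rx": 0,"ry": 0,"rz": -0.124}]'

```text
t: 18.22
tool_pos: [0.4417, 0.0904, 0.0993]
eef_rot: [0.0, 0.831, -0.557, -0.0]
ft_force: [0.2, -0.4, -0.8]
finger_gap: 0.751
finger_force: 0.0
```

```bash
python3 -c "
from hover import *
hover('third')"
```

```text
third rows 162 306 cols 298 342
tool [0.4417 0.0904 0.0993] yaw -67.68 t 18.2167 | tube yaw -67.29 mid by fold [0.4414 0.092 ] len 0.1012 w px [44 42 40 37 35 31 21]
```

carry_out --moves '[{"gripper": 0.5,"dx": 0,"dy": 0.0025,"dz": -0.065,"rx": 0,"ry": 0,"rz": 0.002},{"gripper": 0.3,"dx": 0,"dy": 0.0025,"dz": -0.125,"rx": 0,"ry": 0,"rz": 0.002},{"gripper": 0.3,"dx": 0,"dy": 0.0025,"dz": -0.175,"rx": 0,"ry": 0,"rz": 0.002},{"gripper": 0.3,"dx": 0,"dy": 0.0025,"dz": -0.193,"rx": 0,"ry": 0,"rz": 0.002},{"gripper": 0.3,"dx": 0,"dy": 0.0025,"dz": -0.198,"rx": 0,"ry": 0,"rz": 0.002},{"gripper": -0.9,"dx": 0,"dy": 0.0025,"dz": -0.198,"rx": 0,"ry": 0,"rz": 0.002},{"gripper": -0.9,"dx": 0,"dy": 0.0025,"dz": -0.198,"rx": 0,"ry": 0,"rz": 0.002},{"gripper": -0.9,"dx": 0,"dy": 0.0025,"dz": -0.198,"rx": 0,"ry": 0,"rz": 0.002},{"gripper": -0.9,"dx": 0,"dy": 0.0025,"dz": -0.198,"rx": 0,"ry": 0,"rz": 0.002},{"gripper": -0.9,"dx": 0,"dy": 0.0025,"dz": -0.198,"rx": 0,"ry": 0,"rz": 0.002}]'

```text
t: 19.1
tool_pos: [0.4424, 0.0926, -0.0184]
eef_rot: [-0.001, 0.832, -0.555, 0.001]
ft_force: [-0.2, -0.6, -0.2]
finger_gap: 0.358
finger_force: 0.0
```

carry_out --moves '[{"gripper": -0.9,"dx": 0,"dy": 0,"dz": 0,"rx": 0,"ry": 0,"rz": 0},{"gripper": -0.9,"dx": 0,"dy": 0,"dz": 0,"rx": 0,"ry": 0,"rz": 0},{"gripper": -0.9,"dx": 0,"dy": 0,"dz": 0,"rx": 0,"ry": 0,"rz": 0},{"gripper": -0.9,"dx": 0,"dy": 0,"dz": 0,"rx": 0,"ry": 0,"rz": 0}]'

```text
t: 19.43
tool_pos: [0.442, 0.0924, -0.0188]
eef_rot: [-0.0, 0.832, -0.555, 0.0]
ft_force: [-0.9, -0.2, 5.6]
finger_gap: 0.265
finger_force: 15.0
```

carry_out --moves '[{"gripper": -0.9,"dx": 0,"dy": 0,"dz": 0.065,"rx": 0,"ry": 0,"rz": 0},{"gripper": -0.9,"dx": 0,"dy": 0,"dz": 0.13,"rx": 0,"ry": 0,"rz": 0},{"gripper": -0.9,"dx": 0.161,"dy": -0.385,"dz": 0.198,"rx": 0,"ry": 0,"rz": 0.4},{"gripper": -0.9,"dx": 0.161,"dy": -0.385,"dz": 0.198,"rx": 0,"ry": 0,"rz": 0.4},{"gripper": -0.9,"dx": 0.161,"dy": -0.385,"dz": 0.198,"rx": 0,"ry": 0,"rz": 0.4},{"gripper": -0.9,"dx": 0.161,"dy": -0.385,"dz": 0.198,"rx": 0,"ry": 0,"rz": 0.4},{"gripper": -0.9,"dx": 0.161,"dy": -0.385,"dz": 0.198,"rx": 0,"ry": 0,"rz": 0.4},{"gripper": -0.9,"dx": 0.161,"dy": -0.385,"dz": 0.198,"rx": 0,"ry": 0,"rz": 0.4},{"gripper": -0.9,"dx": 0.161,"dy": -0.385,"dz": 0.198,"rx": 0,"ry": 0,"rz": 0.4},{"gripper": -0.9,"dx": 0.161,"dy": -0.385,"dz": 0.198,"rx": 0,"ry": 0,"rz": 0.4}]'

```text
t: 20.27
tool_pos: [0.5409, -0.1434, 0.1001]
eef_rot: [0.0, 0.989, -0.145, 0.002]
ft_force: [0.6, 0.9, -0.0]
finger_gap: 0.267
finger_force: 15.0
```

carry_out --moves '[{"gripper": -0.9,"dx": -0.0035,"dy": 0.008,"dz": 0,"rx": 0,"ry": 0,"rz": 0.118},{"gripper": -0.9,"dx": -0.0035,"dy": 0.008,"dz": 0,"rx": 0,"ry": 0,"rz": 0.118},{"gripper": -0.9,"dx": -0.0035,"dy": 0.008,"dz": 0,"rx": 0,"ry": 0,"rz": 0.118},{"gripper": -0.9,"dx": -0.0035,"dy": 0.008,"dz": 0,"rx": 0,"ry": 0,"rz": 0.118},{"gripper": -0.9,"dx": -0.0035,"dy": 0.008,"dz": 0,"rx": 0,"ry": 0,"rz": 0.118},{"gripper": -0.9,"dx": -0.0035,"dy": 0.008,"dz": 0,"rx": 0,"ry": 0,"rz": 0.118}]'

```text
t: 20.77
tool_pos: [0.536, -0.1339, 0.0992]
eef_rot: [-0.0, 0.999, 0.038, -0.0]
ft_force: [0.5, 0.2, 0.4]
finger_gap: 0.265
finger_force: 15.0
```

```bash
python3 -c "
from hover import *
s=monitor.read_state(); p,d=eyes.read_camera('wrist'); cv2.imwrite('pics/w11.png',p[:,:,::-1])
x=rot(s['eef_rot']).as_matrix()[:,0]; print(s['tool_pos'],np.degrees(np.arctan2(x[1],x[0]))); np.savez('w11.npz',d=d,q=s['eef_rot'],t=s['tool_pos'])"
```

```text
[ 0.53600305 -0.1339318   0.09918496] 4.37445133600672
```

View pics/w11.png

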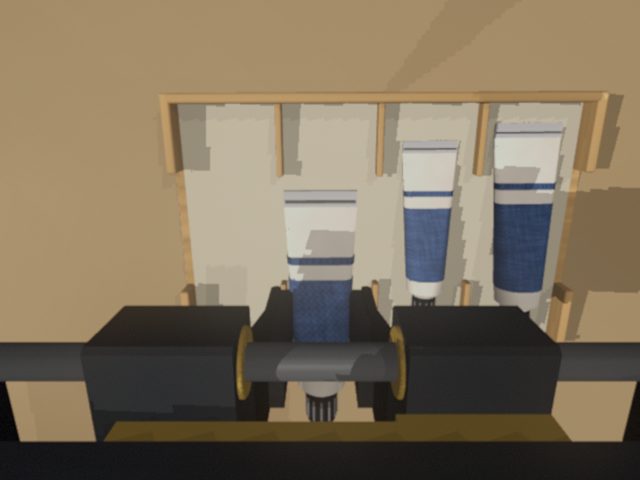

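The picture shows the largest (527,215) and second (428,220) lying straight in their places, and the third over its place, fold at (321,193). I measure.

```bash
python3 - <<'E'
from tray import *
o=np.array([.4537,-.1777]); y=np.radians(4.55)
z=np.load("w11.npz"); c=cam("wrist",dict(eef_rot=z['q'],tool_pos=z['t']))
for n,uv,h in(("BL BR (176,+-134)",[(161,95),(607,93)],.02),("rib back ends",[(278,104),(380,103),(483,103)],.014),("largest fold",[(494,125),(562,124)],.005),("largest shoulder",[(495,303),(545,303)],.018),("second fold",[(401,142),(456,142)],.005),("second shoulder",[(407,293),(443,293)],.016),("held fold z.119",[(285,192),(356,192)],.119),("held cap",[(306,400),(337,400)],.129)):
    P=rays(c,uv,h); l=loc(P,o,y)*1000; print(n,l.round(1).tolist(),"mid",l.mean(0).round(1))
E
```

```text
BL BR (176,+-134) [[175.3, 132.3], [175.9, -130.8]] mid [175.6   0.7]
rib back ends [[170.2, 63.9], [170.7, 2.0], [170.6, -60.5]] mid [170.5   1.8]
largest fold [[157.5, -72.2], [158.0, -115.3]] mid [157.7 -93.8]
largest shoulder [[39.9, -81.3], [39.9, -115.6]] mid [ 39.9 -98.5]
second fold [[147.0, -13.6], [147.0, -49.0]] mid [147.  -31.3]
second shoulder [[46.6, -21.0], [46.6, -45.7]] mid [ 46.6 -33.4]
held fold z.119 [[134.9, 52.0], [134.8, 24.0]] mid [134.9  38. ]
held cap [[46.0, 44.5], [46.0, 31.1]] mid [46.  37.8]
```

carry_out --moves '[{"gripper": -0.9,"dx": 0.005,"dy": -0.0075,"dz": -0.06,"rx": 0,"ry": 0,"rz": 0.001},{"gripper": -0.9,"dx": 0.005,"dy": -0.0075,"dz": -0.11,"rx": 0,"ry": 0,"rz": 0.001},{"gripper": -0.9,"dx": 0.005,"dy": -0.0075,"dz": -0.15,"rx": 0,"ry": 0,"rz": 0.001},{"gripper": -0.9,"dx": 0.005,"dy": -0.0075,"dz": -0.175,"rx": 0,"ry": 0,"rz": 0.001},{"gripper": -0.9,"dx": 0.005,"dy": -0.0075,"dz": -0.184,"rx": 0,"ry": 0,"rz": 0.001},{"gripper": -0.9,"dx": 0.005,"dy": -0.0075,"dz": -0.184,"rx": 0,"ry": 0,"rz": 0.001},{"gripper": -0.9,"dx": 0.005,"dy": -0.0075,"dz": -0.184,"rx": 0,"ry": 0,"rz": 0.001}]'

```text
t: 21.4
tool_pos: [0.5399, -0.1385, -0.0104]
eef_rot: [0.0, 0.999, 0.041, 0.001]
ft_force: [-0.0, 0.3, -0.3]
finger_gap: 0.266
finger_force: 15.0
```

carry_out --moves '[{"gripper": -0.9,"dx": -0.0015,"dy": 0,"dz": -0.004,"rx": 0,"ry": 0,"rz": 0},{"gripper": -0.9,"dx": -0.0015,"dy": 0,"dz": -0.006,"rx": 0,"ry": 0,"rz": 0},{"gripper": -0.9,"dx": -0.0015,"dy": 0,"dz": -0.006,"rx": 0,"ry": 0,"rz": 0},{"gripper": -0.9,"dx": -0.0015,"dy": 0,"dz": -0.006,"rx": 0,"ry": 0,"rz": 0},{"gripper": -0.1,"dx": -0.0015,"dy": 0,"dz": -0.006,"rx": 0,"ry": 0,"rz": 0},{"gripper": -0.1,"dx": -0.0015,"dy": 0,"dz": -0.006,"rx": 0,"ry": 0,"rz": 0},{"gripper": -0.1,"dx": -0.0015,"dy": 0,"dz": -0.006,"rx": 0,"ry": 0,"rz": 0},{"gripper": -0.1,"dx": -0.0015,"dy": 0,"dz": -0.006,"rx": 0,"ry": 0,"rz": 0}]'

```text
t: 22.07
tool_pos: [0.5384, -0.1385, -0.0145]
eef_rot: [0.0, 0.999, 0.041, 0.0]
ft_force: [0.2, 0.1, -0.0]
finger_gap: 0.43
finger_force: 0.0
```

carry_out --moves '[{"gripper": -0.1,"dx": 0,"dy": 0,"dz": 0.065,"rx": 0,"ry": 0,"rz": 0},{"gripper": -0.1,"dx": 0,"dy": 0,"dz": 0.13,"rx": 0,"ry": 0,"rz": 0},{"gripper": 0.4,"dx": 0.061,"dy": 0.446,"dz": 0.19,"rx": 0,"ry": 0,"rz": 0.213},{"gripper": 0.4,"dx": 0.061,"dy": 0.446,"dz": 0.19,"rx": 0,"ry": 0,"rz": 0.213},{"gripper": 0.4,"dx": 0.061,"dy": 0.446,"dz": 0.19,"rx": 0,"ry": 0,"rz": 0.213},{"gripper": 0.4,"dx": 0.061,"dy": 0.446,"dz": 0.19,"rx": 0,"ry": 0,"rz": 0.213},{"gripper": 0.4,"dx": 0.061,"dy": 0.446,"dz": 0.19,"rx": 0,"ry": 0,"rz": 0.213},{"gripper": 0.4,"dx": 0.061,"dy": 0.446,"dz": 0.19,"rx": 0,"ry": 0,"rz": 0.213},{"gripper": 0.4,"dx": 0.061,"dy": 0.446,"dz": 0.19,"rx": 0,"ry": 0,"rz": 0.213},{"gripper": 0.4,"dx": 0.061,"dy": 0.446,"dz": 0.19,"rx": 0,"ry": 0,"rz": 0.213}]'

```text
t: 22.9
tool_pos: [0.5764, 0.1338, 0.1003]
eef_rot: [-0.0, 0.929, 0.369, 0.002]
ft_force: [0.5, -0.3, -0.1]
finger_gap: 0.694
finger_force: 0.0
```

carry_out --moves '[{"gripper": 0.4,"dx": 0,"dy": 0,"dz": 0,"rx": 0,"ry": 0,"rz": 0},{"gripper": 0.4,"dx": 0,"dy": 0,"dz": 0,"rx": 0,"ry": 0,"rz": 0},{"gripper": 0.4,"dx": 0,"dy": 0,"dz": 0,"rx": 0,"ry": 0,"rz": 0}]'

```text
t: 23.15
tool_pos: [0.5743, 0.1277, 0.099]
eef_rot: [0.0, 0.931, 0.366, -0.001]
ft_force: [-0.3, 0.0, -0.4]
finger_gap: 0.701
finger_force: 0.0
```

```bash
python3 -c "
from hover import *
hover('smallest')"
```

```text
smallest rows 0 98 cols 322 404
tool [0.5743 0.1277 0.099 ] yaw 42.95 t 23.15 | tube yaw 68.92 mid by fold [0.6834 0.1704] len 0.0603 w px [80 64 48 32 15]
```

The largest component was the blue book. I restrict the mask to rows below 150 on the saved picture.

```bash
sed -i 's/m\[335:\]=0;/m[335:]=0; m[:top]=0;/; s/dh=0.0,tag/dh=0.0,top=0,tag/' hover.py; python3 -c "
from hover import *
hover('smallest',top=150)"
```

```text
smallest rows 172 288 cols 303 338
tool [0.5744 0.1276 0.0991] yaw 42.94 t 23.2 | tube yaw 42.67 mid by fold [0.5757 0.1305] len 0.0814 w px [35 34 31 28 26 16]
```

carry_out --moves '[{"gripper": 0.4,"dx": 0.002,"dy": 0.0045,"dz": -0.065,"rx": 0,"ry": 0,"rz": 0},{"gripper": 0.1,"dx": 0.002,"dy": 0.0045,"dz": -0.125,"rx": 0,"ry": 0,"rz": 0},{"gripper": 0.1,"dx": 0.002,"dy": 0.0045,"dz": -0.175,"rx": 0,"ry": 0,"rz": 0},{"gripper": 0.1,"dx": 0.002,"dy": 0.0045,"dz": -0.194,"rx": 0,"ry": 0,"rz": 0},{"gripper": 0.1,"dx": 0.002,"dy": 0.0045,"dz": -0.2,"rx": 0,"ry": 0,"rz": 0},{"gripper": -0.95,"dx": 0.002,"dy": 0.0045,"dz": -0.2,"rx": 0,"ry": 0,"rz": 0},{"gripper": -0.95,"dx": 0.002,"dy": 0.0045,"dz": -0.2,"rx": 0,"ry": 0,"rz": 0},{"gripper": -0.95,"dx": 0.002,"dy": 0.0045,"dz": -0.2,"rx": 0,"ry": 0,"rz": 0},{"gripper": -0.95,"dx": 0.002,"dy": 0.0045,"dz": -0.2,"rx": 0,"ry": 0,"rz": 0},{"gripper": -0.95,"dx": 0.002,"dy": 0.0045,"dz": -0.2,"rx": 0,"ry": 0,"rz": 0}]'

```text
t: 24.08
tool_pos: [0.5769, 0.1322, -0.0191]
eef_rot: [-0.0, 0.93, 0.367, 0.001]
ft_force: [-1.0, -0.9, -0.6]
finger_gap: 0.26
finger_force: 0.1
```

carry_out --moves '[{"gripper": -0.95,"dx": 0,"dy": 0,"dz": 0,"rx": 0,"ry": 0,"rz": 0},{"gripper": -0.95,"dx": 0,"dy": 0,"dz": 0,"rx": 0,"ry": 0,"rz": 0},{"gripper": -0.95,"dx": 0,"dy": 0,"dz": 0,"rx": 0,"ry": 0,"rz": 0},{"gripper": -0.95,"dx": 0,"dy": 0,"dz": 0,"rx": 0,"ry": 0,"rz": 0}]'

```text
t: 24.42
tool_pos: [0.5768, 0.1321, -0.0195]
eef_rot: [0.0, 0.93, 0.367, 0.001]
ft_force: [-0.9, 0.1, 5.8]
finger_gap: 0.212
finger_force: 15.3
```

carry_out --moves '[{"gripper": -0.95,"dx": 0,"dy": 0,"dz": 0.065,"rx": 0,"ry": 0,"rz": 0},{"gripper": -0.95,"dx": 0,"dy": 0,"dz": 0.13,"rx": 0,"ry": 0,"rz": 0},{"gripper": -0.95,"dx": -0.072,"dy": -0.345,"dz": 0.199,"rx": 0,"ry": 0,"rz": -0.213},{"gripper": -0.95,"dx": -0.072,"dy": -0.345,"dz": 0.199,"rx": 0,"ry": 0,"rz": -0.213},{"gripper": -0.95,"dx": -0.072,"dy": -0.345,"dz": 0.199,"rx": 0,"ry": 0,"rz": -0.213},{"gripper": -0.95,"dx": -0.072,"dy": -0.345,"dz": 0.199,"rx": 0,"ry": 0,"rz": -0.213},{"gripper": -0.95,"dx": -0.072,"dy": -0.345,"dz": 0.199,"rx": 0,"ry": 0,"rz": -0.213},{"gripper": -0.95,"dx": -0.072,"dy": -0.345,"dz": 0.199,"rx": 0,"ry": 0,"rz": -0.213},{"gripper": -0.95,"dx": -0.072,"dy": -0.345,"dz": 0.199,"rx": 0,"ry": 0,"rz": -0.213},{"gripper": -0.95,"dx": -0.072,"dy": -0.345,"dz": 0.199,"rx": 0,"ry": 0,"rz": -0.213}]'

```text
t: 25.25
tool_pos: [0.5327, -0.0755, 0.0987]
eef_rot: [-0.0, 0.999, 0.041, 0.0]
ft_force: [0.7, -0.0, -1.0]
finger_gap: 0.211
finger_force: 14.1
```

carry_out --moves '[{"gripper": -0.95,"dx": 0,"dy": 0,"dz": 0,"rx": 0,"ry": 0,"rz": 0},{"gripper": -0.95,"dx": 0,"dy": 0,"dz": 0,"rx": 0,"ry": 0,"rz": 0},{"gripper": -0.95,"dx": 0,"dy": 0,"dz": 0,"rx": 0,"ry": 0,"rz": 0}]'

```text
t: 25.5
tool_pos: [0.533, -0.074, 0.0983]
eef_rot: [0.0, 0.999, 0.042, -0.0]
ft_force: [-0.4, 0.6, -0.6]
finger_gap: 0.21
finger_force: 14.1
```

```bash
python3 -c "
from hover import *
s=monitor.read_state(); p,d=eyes.read_camera('wrist'); cv2.imwrite('pics/w12.png',p[:,:,::-1])
x=rot(s['eef_rot']).as_matrix()[:,0]; print(s['tool_pos'],np.degrees(np.arctan2(x[1],x[0]))); np.savez('w12.npz',d=d,q=s['eef_rot'],t=s['tool_pos'])"
```

```text
[ 0.53300105 -0.07404685  0.09831704] 4.838196624940152
```

View pics/w12.png

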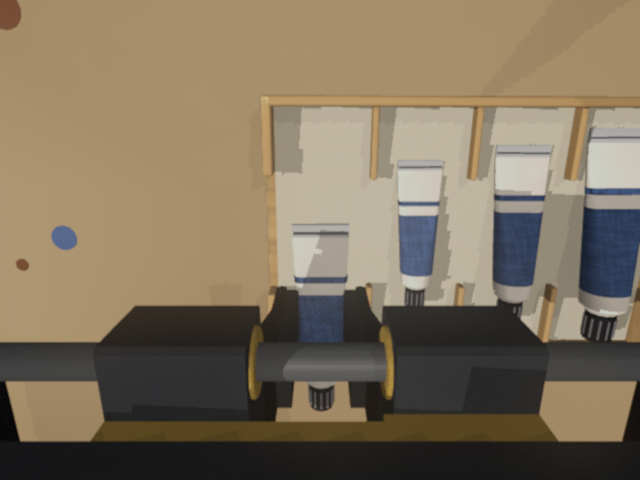

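The third lies in its place, fold at (420,162), and the smallest hangs over the last place, fold at (321,226). I measure the correction.

```bash
python3 - <<'E'
from tray import *
o=np.array([.4537,-.1777]); y=np.radians(4.55)
z=np.load("w12.npz"); c=cam("wrist",dict(eef_rot=z['q'],tool_pos=z['t']))
for n,uv,h in(("BL (176,134)",[(263,97)],.02),("rib back ends",[(375,107),(477,107),(580,107)],.014),("third fold",[(397,162),(443,162)],.005),("third shoulder",[(402,287),(431,287)],.014),("second fold",[(494,147),(551,147)],.005),("second shoulder",[(493,299),(529,299)],.016),("held fold",[(292,226),(349,226)],.119),("held cap",[(309,405),(334,405)],.125)):
    P=rays(c,uv,h); l=loc(P,o,y)*1000; print(n,l.round(1).tolist(),"mid",l.mean(0).round(1))
E
```

```text
BL (176,134) [[175.5, 132.6]] mid [175.5 132.6]
rib back ends [[170.4, 65.6], [170.7, 3.8], [171.1, -58.6]] mid [170.7   3.6]
third fold [[136.5, 48.8], [136.7, 18.9]] mid [136.6  33.8]
third shoulder [[52.7, 42.1], [52.9, 22.2]] mid [52.8 32.1]
second fold [[146.4, -13.0], [146.7, -49.7]] mid [146.6 -31.4]
second shoulder [[45.1, -20.6], [45.3, -45.3]] mid [ 45.2 -32.9]
held fold [[122.9, 109.7], [123.1, 86.8]] mid [123.   98.3]
held cap [[42.8, 102.9], [42.9, 91.8]] mid [42.8 97.3]
```

carry_out --moves '[{"gripper": -0.95,"dx": 0.008,"dy": -0.0025,"dz": -0.06,"rx": 0,"ry": 0,"rz": -0.003},{"gripper": -0.95,"dx": 0.008,"dy": -0.0025,"dz": -0.11,"rx": 0,"ry": 0,"rz": -0.003},{"gripper": -0.95,"dx": 0.008,"dy": -0.0025,"dz": -0.15,"rx": 0,"ry": 0,"rz": -0.003},{"gripper": -0.95,"dx": 0.008,"dy": -0.0025,"dz": -0.175,"rx": 0,"ry": 0,"rz": -0.003},{"gripper": -0.95,"dx": 0.008,"dy": -0.0025,"dz": -0.183,"rx": 0,"ry": 0,"rz": -0.003},{"gripper": -0.95,"dx": 0.008,"dy": -0.0025,"dz": -0.183,"rx": 0,"ry": 0,"rz": -0.003},{"gripper": -0.95,"dx": 0.008,"dy": -0.0025,"dz": -0.183,"rx": 0,"ry": 0,"rz": -0.003}]'

```text
t: 26.13
tool_pos: [0.5385, -0.0763, -0.0105]
eef_rot: [0.0, 0.999, 0.037, 0.0]
ft_force: [0.7, -0.2, 0.6]
finger_gap: 0.207
finger_force: 14.1
```

carry_out --moves '[{"gripper": -0.95,"dx": 0,"dy": 0,"dz": -0.005,"rx": 0,"ry": 0,"rz": 0.002},{"gripper": -0.95,"dx": 0,"dy": 0,"dz": -0.007,"rx": 0,"ry": 0,"rz": 0.002},{"gripper": -0.95,"dx": 0,"dy": 0,"dz": -0.007,"rx": 0,"ry": 0,"rz": 0.002},{"gripper": -0.95,"dx": 0,"dy": 0,"dz": -0.007,"rx": 0,"ry": 0,"rz": 0.002},{"gripper": -0.2,"dx": 0,"dy": 0,"dz": -0.007,"rx": 0,"ry": 0,"rz": 0.002},{"gripper": -0.2,"dx": 0,"dy": 0,"dz": -0.007,"rx": 0,"ry": 0,"rz": 0.002},{"gripper": -0.2,"dx": 0,"dy": 0,"dz": -0.007,"rx": 0,"ry": 0,"rz": 0.002},{"gripper": -0.2,"dx": 0,"dy": 0,"dz": -0.007,"rx": 0,"ry": 0,"rz": 0.002},{"gripper": -0.2,"dx": 0,"dy": 0,"dz": -0.007,"rx": 0,"ry": 0,"rz": 0.002}]'

```text
t: 26.88
tool_pos: [0.5377, -0.0767, -0.0152]
eef_rot: [0.0, 0.999, 0.039, 0.0]
ft_force: [-0.5, -0.5, 0.0]
finger_gap: 0.389
finger_force: 0.0
```

carry_out --moves '[{"gripper": -0.2,"dx": 0,"dy": 0,"dz": 0.065,"rx": 0,"ry": 0,"rz": 0},{"gripper": -0.2,"dx": 0,"dy": 0,"dz": 0.13,"rx": 0,"ry": 0,"rz": 0},{"gripper": 0,"dx": -0.104,"dy": -0.155,"dz": 0.36,"rx": 0,"ry": 0,"rz": 0},{"gripper": 0,"dx": -0.104,"dy": -0.155,"dz": 0.36,"rx": 0,"ry": 0,"rz": 0},{"gripper": 0,"dx": -0.104,"dy": -0.155,"dz": 0.36,"rx": 0,"ry": 0,"rz": 0},{"gripper": 0,"dx": -0.104,"dy": -0.155,"dz": 0.36,"rx": 0,"ry": 0,"rz": 0},{"gripper": 0,"dx": -0.104,"dy": -0.155,"dz": 0.36,"rx": 0,"ry": 0,"rz": 0},{"gripper": 0,"dx": -0.104,"dy": -0.155,"dz": 0.36,"rx": 0,"ry": 0,"rz": 0},{"gripper": 0,"dx": -0.104,"dy": -0.155,"dz": 0.36,"rx": 0,"ry": 0,"rz": 0},{"gripper": 0,"dx": -0.104,"dy": -0.155,"dz": 0.36,"rx": 0,"ry": 0,"rz": 0}]'

```text
t: 27.72
tool_pos: [0.4746, -0.1691, 0.1991]
eef_rot: [-0.0, 0.999, 0.039, -0.001]
ft_force: [0.1, 0.4, 0.2]
finger_gap: 0.497
finger_force: 0.0
```

```bash
python3 -c "
from hover import *
s=monitor.read_state(); p,d=eyes.read_camera('wrist'); cv2.imwrite('pics/w13f.png',p[:,:,::-1]); cv2.imwrite('pics/w13.png',cv2.resize(p[0:320,80:560,::-1],None,fx=1.6666,fy=1.6666,interpolation=cv2.INTER_CUBIC))
x=rot(s['eef_rot']).as_matrix()[:,0]; print(s['tool_pos'],np.degrees(np.arctan2(x[1],x[0]))); np.savez('w13.npz',d=d,q=s['eef_rot'],t=s['tool_pos'])"
```

```text
[ 0.47458213 -0.16906843  0.19905005] 4.519169664731696
```

View pics/w13.png

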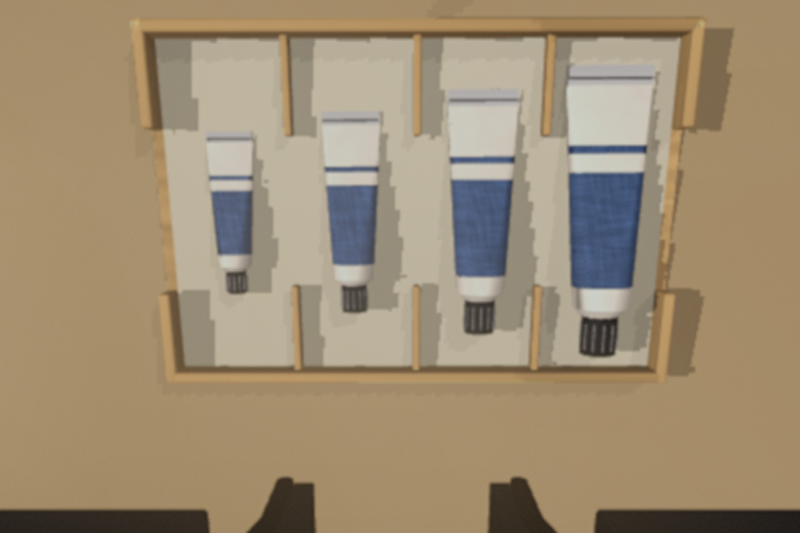

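The picture shows all four in order, caps to the front and straight: smallest (232,210), third (352,210), second (483,210), largest (608,210). I do a final numeric check of centring.

```bash
python3 - <<'E'
from tray import *
z=np.load("w13.npz"); c=cam("wrist",dict(eef_rot=z['q'],tool_pos=z['t']))
k=lambda a:[(u/1.6666+80,v/1.6666) for u,v in a]
C=rays(c,k([(168,382),(665,382),(704,19),(132,20)]),.02)[:,:2]
l=np.array([(0,.134),(0,-.134),(.176,-.134),(.176,.134)])
U,_,V=np.linalg.svd((C-C.mean(0)).T@(l-l.mean(0)));R2=U@V;y=np.arctan2(R2[1,0],R2[0,0]);o=C.mean(0)-R2@l.mean(0);print(o,np.degrees(y),(loc(C,o,y)*1000).round(1).tolist())
print("ribs back",(loc(rays(c,k([(285,36),(417,36),(551,36)]),.014),o,y)*1000).round(1).tolist())
for n,f,cp in(("smallest",(229,132),(237,294)),("third",(351,112),(355,313)),("second",(484,91),(480,334)),("largest",(612,66),(599,356))):
    F=loc(rays(c,k([f]),.005),o,y)[0];K=loc(rays(c,k([cp]),.004+L[n][1]*.4),o,y)[0];d=F-K
    print(n,"mid",((F+K)*500).round(1),"fold-based x",(F[0]*1000-L[n][0]*500).round(1),"len",np.linalg.norm(d).round(4),"yaw",np.degrees(np.arctan2(d[1],d[0])).round(1))
a=cv2.imread("pics/top0.png"); p,_=eyes.read_camera("top"); b=p[:,:,::-1].copy()
for n,(x0,y0,x1,y1) in dict(tin=(85,165,160,230),jar=(322,122,358,162),standing=(405,120,446,168)).items(): print(n,"mean diff",cv2.absdiff(a,b)[y0:y1,x0:x1].mean().round(2))
E
```

```text
[ 0.45433958 -0.17744154] 4.6560802504598415 [[1.2, 132.5], [1.0, -132.7], [174.8, -132.2], [174.9, 132.4]]
ribs back [[169.2, 62.8], [169.1, 0.3], [169.0, -63.1]]
smallest mid [87.  94.6] fold-based x 87.3 len 0.0806 yaw -0.2
third mid [86.7 32.7] fold-based x 87.1 len 0.0997 yaw 0.2
second mid [ 86.  -33.6] fold-based x 86.1 len 0.1203 yaw 0.4
largest mid [ 85.8 -96.6] fold-based x 86.3 len 0.1431 yaw 0.9
tin mean diff 2.74
jar mean diff 2.53
standing mean diff 2.58
```

```bash
python3 -c "
from bench import workorder
print(workorder.job_done())"
```

```text
the job is handed in; nothing more can be done
None
```

All four tubes are in the tray in size order, largest at the palette end and caps to the front, each within about 2 mm and 1° of true; the tin, jar and standing tube look unmoved, and the job is handed in.

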